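Load and close a model wagon's battery bay

ROBOT

A 6-joint arm with a two-finger parallel gripper is mounted at the origin on the work surface. World frame = base frame: x ahead of the robot, y to its left, z up, the work surface at z = 0. Lengths are in m, angles in rad, forces in N, time in s.
With the tool pointing down it reaches from about 0.375 to 0.975 m from the base axis. Payload 3.8 kg.
Tool frame: the origin (TCP) lies at the very end of the fingers, on their centre line; the grasp point (between the pads) lies 19 mm behind it; z points along the fingers, y is the direction in which the jaws open and shut (so a half turn about z gives the same grasp; the last joint's range is limited). The gripper opens to 85 mm and grips with 20 to 120 N. Pads are 22 mm wide; open, the fingers measure 114 mm over their backs; the gripper's body (76 mm by 85 mm) begins 54 mm behind the grasp point. The pads swing forward as they close: fully open they stand 13 mm farther back than shut.
Start: joints at [1.266, 0.264, 1.604, -0, 1.274, -0.037], TCP at [0.179, 0.651, 0.231] pointing down, gripper open.
Joint ranges: [-2.63, 2.63], [-0.94, 2.18], [0.31, 2.57], [-1.31, 4.45], [0, 2.66], [-2.55, 2.55]. Speed limits (rad/s): [2.57, 2.57, 3.14, 3.14, 3.14, 3.14].

INTERFACE

Orientations are given as a rotation vector (axis times angle).
In Python, from workcell import bot gives the robot as it stands.
- The arm moves only by the tool jog_arm, never from a script. Its argument "plan" is a list of rows, each an object of numbers: "claw": the closure, from 0 (fully open) to 1 (shut); "x", "y", "z": the shift along the tool's x, y, z in m; "turn": the turn about the tool's z in degrees. In form: [{"claw": .., "x": .., "y": .., "z": .., "turn": ..}, ...]. A call has 1 to 10 rows; each row shifts and turns the commanded pose from where the row before left it, along the tool's axes as they then stand; what a row does not reach is not made up. A row lasts 1/8 s, in which the tool goes at most 62.5 mm and 10.7 degrees, less where a joint would pass 70% of its speed; a pose out of reach is approached as far as the arm can. A call is refused whole if a number of a shift passes 0.0625 or a number of a turn 10.7, either way. A call with a gripper value outside its range is refused whole. The fingers move at their own pace and stop on an object; "newtons" is the grip in N (left out, the last holds). Time passes only in rows, so rows that do not move let the fingers close. It gives the time, the measured TCP pose, the force and the opening at its end, in the units of the state.
- bot.read_state(): the state, without advancing time (a new reading comes with each control period).
- bot.read_camera(name): name is "scene" or "top" or "wrist"; returns the picture (400x640x3 uint8, red, green, blue); there is no depth.
- bot.camera_params(name): a dict with "fx", "fy", "cx", "cy" (pixels), "world_to_cam" (4x4, takes a point from world to camera coordinates). Camera axes: x right, y up, looking along -z (the intrinsics and any distortion apply to the point x, -y, -z); pixel columns grow to the right and rows downward; lengths in m; the calibration is good to about 2 mm. A picture is of the moment at which its call begins: read the wrist's pose just before it. camera_params takes no time and is no camera call; for the wrist camera it gives the pose at the moment of the call.
- bot.finish_job(): hands the job in, once; it reports no verdict.
The state is a dict: "time": time; "q": joint angles; "joint_vel": joint speeds; "joint_torque": joint torques, N m; "tool_pos": TCP position; "tcp_rot": TCP orientation; "wrist_force": force on the tool from outside, world axes, zero at the start; "torque": the same for the moment, N m; "width": opening from 0.0 (shut) to 1.0 (fully open).
Only numpy, scipy, OpenCV 4.12 (cv2) and the standard library are available. Lean on these libraries where they do the work, as an engineer would, in place of code of your own. Each camera call takes 0.05 s, during which the arm holds its last target. There are 200 camera calls.

TASK

Put fresh batteries into the model wagon: unlock the winged stud (push it in and give it a quarter turn), take the cover off and lay it on the bench clear of the wagon, then seat every battery pack lying on the bench flat and square in its own pocket in the wagon's chassis (the pockets are alike, any will do; there are two to four packs). When all of them are in, put the cover back squarely between the corner lugs, flush on the deck, turn its stud into line with the slot in the deck, push it in and give it a quarter turn so that it locks and stays down when let go. Leave the mug and the test meter where they stand.

Things in the scene. Friction and masses are not known exactly. Their poses are not given: they have to be found in the camera images.
- chassis: Aluminium chassis of a model wagon, fixed, on a piece of track. Origin at bench level under its middle; x along its length (250 mm), y across (68 mm), z up. Flat deck 44 mm above the bench with four open pockets in a row along x, a slot in the middle, and an L-shaped lug 8 mm high at each corner: |x| 82 to 93, |y| 17 to 33 mm. Between the lugs' inner faces there is room of 178 (x) by 58 (y) mm.
- pocket1 (a point): Centre of the floor of the pocket at x = -66 mm of the chassis; 34 mm above the bench, 10 mm below the deck. The pocket is 32 (x) by 44 (y) mm; axes as the chassis.
- pocket2 (a point): Centre of the floor of the pocket at x = -31 mm of the chassis; 34 mm above the bench, 10 mm below the deck. The pocket is 32 (x) by 44 (y) mm; axes as the chassis.
- pocket3 (a point): Centre of the floor of the pocket at x = 31 mm of the chassis; 34 mm above the bench, 10 mm below the deck. The pocket is 32 (x) by 44 (y) mm; axes as the chassis.
- pocket4 (a point): Centre of the floor of the pocket at x = 66 mm of the chassis; 34 mm above the bench, 10 mm below the deck. The pocket is 32 (x) by 44 (y) mm; axes as the chassis.
- seat (a point): Middle of the deck at its surface (44 mm above the bench), where the cover's origin comes to lie; axes as the chassis. Here is the slot: 10 (x) by 25 (y) mm, through a 4 mm plate flush with the deck, hollow for 10 mm below the plate.
- lay (a point): Middle of a clear stretch of bench to the left of the chassis, with nothing standing within 100 mm at the start, where the cover can be laid (its use is not required).
- cover: Loose grey plastic cover, an upside-down tray 174 (x) by 54 (y) by 26 mm high, 3 mm walls, 200 g with its stud; locked on the chassis at the start. Origin at the middle of its open underside (rim level), z up. Fits the deck with x along the chassis's x, either way round, 2 mm play to the lugs each side. Can be gripped across its 54 mm near the middle. A stud stands out of the middle of its top.
- stud (a joint): Turn of the stud in the cover (rad), positive clockwise from above, -1.75 to 1.75. At 0 wing and cross-bar lie along the cover's y, in line with the deck's slot when the cover is seated; at +1.57 or -1.57 along its length. Stays where it is left (0.03 N m friction). Starts locked, near +1.57. Locked: pushed in and a quarter turn either way, the bar caught under the slot plate.
- stud_push (a joint): How far the stud is pushed down into the cover (m), 0 to 0.0145; a spring lifts it (2 N at 0, 6 N fully in). With the cover on the deck the bar meets the deck after 3 mm unless in line with the slot. Push fully in to turn: the bar passes under the plate from 0.012 on. Locked and let go it rests at about 0.012.
- wing (a point): Centre of the stud's wing: flat steel grip 9 mm thick (x), 30 long (y), 18 high, on a disc of 13 mm radius, 3 mm thick, just below it. With the stud up this point is 53 mm above the cover's rim (wing 44 to 62 mm). Its z is up. The cross-bar at the stud's foot, 7 by 22 by 5 mm high, is parallel to the wing; with the stud up its underside is 3 mm above the cover's rim.
- pack1: Loose battery pack, a flat white block with a brown wrap, 28 (x) by 40 (y) by 20 mm high, 60 g. Origin at the centre of its underside, z up; 2 mm play in a pocket on each side, either way round; seated, it stands 10 mm proud of the deck. May be absent.
- pack2: Loose battery pack, a flat white block with a brown wrap, 28 (x) by 40 (y) by 20 mm high, 60 g. Origin at the centre of its underside, z up; 2 mm play in a pocket on each side, either way round; seated, it stands 10 mm proud of the deck. May be absent.
- pack3: Loose battery pack, a flat white block with a brown wrap, 28 (x) by 40 (y) by 20 mm high, 60 g. Origin at the centre of its underside, z up; 2 mm play in a pocket on each side, either way round; seated, it stands 10 mm proud of the deck. May be absent.
- pack4: Loose battery pack, a flat white block with a brown wrap, 28 (x) by 40 (y) by 20 mm high, 60 g. Origin at the centre of its underside, z up; 2 mm play in a pocket on each side, either way round; seated, it stands 10 mm proud of the deck. May be absent.
- mug: Blue mug, 80 mm across and 95 mm high, beyond the chassis to the left; origin under its middle. To be left alone.
- meter: White hand-held test meter, 100 (x) by 60 (y) by 32 mm, lying beyond the chassis; origin under its middle. To be left alone.

How it is judged:
On the way, in this order (a step that is already met when the one before it is completed fails the run):
1. the cover is off and lies on the bench clear of the wagon (horizontal distance between cover and seat above 0.09 m and height (world z) of cover below 0.03 m and linear speed of cover below 0.05 m/s), for 0.2 s.
2. every battery pack is seated flat and square in a pocket (((horizontal distance between pack1 and pocket1 below 0.005 m and z of pack1 in the frame of pocket1 between -0.002 and 0.002 m and angle between pack1's own z axis and vertical below 0.07 rad and angle between the x axis of pack1 and the x axis of chassis, either way round below 0.18 rad) or (horizontal distance between pack1 and pocket2 below 0.005 m and z of pack1 in the frame of pocket2 between -0.002 and 0.002 m and angle between pack1's own z axis and vertical below 0.07 rad and angle between the x axis of pack1 and the x axis of chassis, either way round below 0.18 rad) or (horizontal distance between pack1 and pocket3 below 0.005 m and z of pack1 in the frame of pocket3 between -0.002 and 0.002 m and angle between pack1's own z axis and vertical below 0.07 rad and angle between the x axis of pack1 and the x axis of chassis, either way round below 0.18 rad) or (horizontal distance between pack1 and pocket4 below 0.005 m and z of pack1 in the frame of pocket4 between -0.002 and 0.002 m and angle between pack1's own z axis and vertical below 0.07 rad and angle between the x axis of pack1 and the x axis of chassis, either way round below 0.18 rad)) and ((horizontal distance between pack2 and pocket1 below 0.005 m and z of pack2 in the frame of pocket1 between -0.002 and 0.002 m and angle between pack2's own z axis and vertical below 0.07 rad and angle between the x axis of pack2 and the x axis of chassis, either way round below 0.18 rad) or (horizontal distance between pack2 and pocket2 below 0.005 m and z of pack2 in the frame of pocket2 between -0.002 and 0.002 m and angle between pack2's own z axis and vertical below 0.07 rad and angle between the x axis of pack2 and the x axis of chassis, either way round below 0.18 rad) or (horizontal distance between pack2 and pocket3 below 0.005 m and z of pack2 in the frame of pocket3 between -0.002 and 0.002 m and angle between pack2's own z axis and vertical below 0.07 rad and angle between the x axis of pack2 and the x axis of chassis, either way round below 0.18 rad) or (horizontal distance between pack2 and pocket4 below 0.005 m and z of pack2 in the frame of pocket4 between -0.002 and 0.002 m and angle between pack2's own z axis and vertical below 0.07 rad and angle between the x axis of pack2 and the x axis of chassis, either way round below 0.18 rad)) and ((horizontal distance between pack3 and pocket1 below 0.005 m and z of pack3 in the frame of pocket1 between -0.002 and 0.002 m and angle between pack3's own z axis and vertical below 0.07 rad and angle between the x axis of pack3 and the x axis of chassis, either way round below 0.18 rad) or (horizontal distance between pack3 and pocket2 below 0.005 m and z of pack3 in the frame of pocket2 between -0.002 and 0.002 m and angle between pack3's own z axis and vertical below 0.07 rad and angle between the x axis of pack3 and the x axis of chassis, either way round below 0.18 rad) or (horizontal distance between pack3 and pocket3 below 0.005 m and z of pack3 in the frame of pocket3 between -0.002 and 0.002 m and angle between pack3's own z axis and vertical below 0.07 rad and angle between the x axis of pack3 and the x axis of chassis, either way round below 0.18 rad) or (horizontal distance between pack3 and pocket4 below 0.005 m and z of pack3 in the frame of pocket4 between -0.002 and 0.002 m and angle between pack3's own z axis and vertical below 0.07 rad and angle between the x axis of pack3 and the x axis of chassis, either way round below 0.18 rad)) and ((horizontal distance between pack4 and pocket1 below 0.005 m and z of pack4 in the frame of pocket1 between -0.002 and 0.002 m and angle between pack4's own z axis and vertical below 0.07 rad and angle between the x axis of pack4 and the x axis of chassis, either way round below 0.18 rad) or (horizontal distance between pack4 and pocket2 below 0.005 m and z of pack4 in the frame of pocket2 between -0.002 and 0.002 m and angle between pack4's own z axis and vertical below 0.07 rad and angle between the x axis of pack4 and the x axis of chassis, either way round below 0.18 rad) or (horizontal distance between pack4 and pocket3 below 0.005 m and z of pack4 in the frame of pocket3 between -0.002 and 0.002 m and angle between pack4's own z axis and vertical below 0.07 rad and angle between the x axis of pack4 and the x axis of chassis, either way round below 0.18 rad) or (horizontal distance between pack4 and pocket4 below 0.005 m and z of pack4 in the frame of pocket4 between -0.002 and 0.002 m and angle between pack4's own z axis and vertical below 0.07 rad and angle between the x axis of pack4 and the x axis of chassis, either way round below 0.18 rad))), for 0.3 s.
3. the cover is seated flush on the deck between the lugs (horizontal distance between cover and seat below 0.005 m and z of cover in the frame of seat between -0.0025 and 0.0025 m and angle between cover's own z axis and vertical below 0.03 rad and angle between the x axis of cover and the x axis of chassis, either way round below 0.06 rad), for 0.2 s.
4. the stud is pushed in and given a quarter turn (value of joint stud_push above 0.01 m and (value of joint stud above 1.2 rad or value of joint stud below -1.2 rad)), for 0.2 s.
At the end, for the whole second after the job is handed in: Every pack flat on a pocket floor (2 mm height, 5 mm off centre, tilt 4 deg, square within 10 deg); cover at rest on the deck (2.5 mm height, 5 mm off centre, tilt 1.7 deg, in line within 3.4 deg); stud at least 10 mm in and turned at least 1.2 rad out of line with the slot (all of step 2 and all of step 3 and all of step 4 and linear speed of cover below 0.02 m/s); the robot touches nothing.
It fails at once if the mug is shoved aside by more than 30 mm (distance of mug from where it was at the start of the episode above 0.03 m).
It fails at once if the test meter is shoved aside by more than 30 mm (distance of meter from where it was at the start of the episode above 0.03 m).
Of pack1, pack2, pack3, pack4 only 2 to 4 are there at a start; the rules pass over those that are not, and their reading is None.
At some moment in a run one of pack1, pack2, pack3, pack4 may be knocked a few centimetres aside while the robot is not near it.
Once in a run the grip may slacken for a moment while it holds something.
It also fails if it takes over 210 s, if anything falls off the work surface, if the arm or the gripper's body presses on something with over 40 N, if the wrist force passes 120 N, or if a joint passes its speed limit or range.

## Working session

There is one attempt and no reset: what is moved stays moved. The work goes in short steps, Python scripts to look and compute and a tool call to move; the robot and the scene stay as the last step left them, time stands still between calls to the robot, and variables do not carry over. Pictures are saved under pics/ and viewed, about 12 in all and at most 16, crops included, and the job is handed in when it is done.

Besides the shell and the picture viewer there is one more tool, called after ">>>" as name(argument=value, ...) on one line, values as JSON. jog_arm: Moves the arm, as the interface text tells. Its arguments: {"type":"object","properties":{"plan":{"type":"array","items":{"type":"object","properties":{"claw":{"type":"number"},"x":{"type":"number"},"y":{"type":"number"},"z":{"type":"number"},"turn":{"type":"number"}}}},"newtons":{"type":"number"}},"required":["plan"]}

```bash
mkdir -p pics; ls; cat > h.py <<'E'
import numpy as np, cv2
from workcell import bot
from scipy.spatial.transform import Rotation as R
def pix(name,P,cp=None):
    c=cp or bot.camera_params(name); P=np.atleast_2d(P)
    M=np.array(c["world_to_cam"]); q=P@M[:3,:3].T+M[:3,3]
    return np.c_[c["fx"]*q[:,0]/-q[:,2]+c["cx"], c["fy"]*-q[:,1]/-q[:,2]+c["cy"]]
def ray(name,u,v,z,cp=None):
    c=cp or bot.camera_params(name); M=np.array(c["world_to_cam"])
    d=np.array([(u-c["cx"])/c["fx"],-(v-c["cy"])/c["fy"],-1.])
    o=-M[:3,:3].T@M[:3,3]; w=M[:3,:3].T@d
    return o+w*(z-o[2])/w[2]
def snap(name,fn):
    im=bot.read_camera(name); cv2.imwrite('pics/'+fn,im[:,:,::-1]); return im
E
python3 - <<'E'
from h import *
print(bot.read_state())
for n in("scene","top","wrist"):
    c=bot.camera_params(n);print(n,{k:(np.round(v,4).tolist()) for k,v in c.items()})
snap("top","top0.png");snap("scene","scene0.png")
E
```

```text
pics
{'time': 0.0, 'q': array([ 1.26606992e+00,  2.64753126e-01,  1.60540272e+00,  1.38125572e-05,
        1.27368161e+00, -3.68789801e-02]), 'joint_vel': array([ 0.00033953, -0.00175959,  0.0009597 , -0.00034466,  0.00035253,
        0.0005078 ]), 'joint_torque': array([-2.10168037e-03, -5.15117526e+01, -3.67309785e+01, -1.48395579e-04,
        1.32145060e-02,  2.35665004e-05]), 'tool_pos': array([0.1784047 , 0.6502303 , 0.22994653]), 'tcp_rot': array([-0.41943057, -3.11306784,  0.00347085]), 'wrist_force': array([-0.24978163,  0.17785266,  0.21706225]), 'torque': array([-0.01528503, -0.00033827, -0.01037   ]), 'width': 0.9994372094992998}
scene {'fx': 419.0964, 'fy': 419.0964, 'cx': 321.9336, 'cy': 198.038, 'world_to_cam': [[0.1973, 0.9802, -0.0158, -0.1137], [-0.7275, 0.1572, 0.6679, 0.3745], [0.6572, -0.1203, 0.7441, -1.3353], [0.0, 0.0, 0.0, 1.0]]}
top {'fx': 383.2644, 'fy': 383.2644, 'cx': 323.5491, 'cy': 197.3887, 'world_to_cam': [[-0.1746, -0.9846, -0.0058, 0.0701], [0.9626, -0.172, 0.2092, -0.6021], [-0.207, 0.0309, 0.9778, -0.9028], [0.0, 0.0, 0.0, 1.0]]}
wrist {'fx': 285.2336, 'fy': 285.2336, 'cx': 321.6262, 'cy': 202.2503, 'world_to_cam': [[0.2651, 0.9642, -0.0014, -0.6728], [-0.9257, 0.2541, -0.2801, 0.0356], [-0.2697, 0.0756, 0.96, -0.3786], [0.0, 0.0, 0.0, 1.0]]}
```

View pics/top0.png

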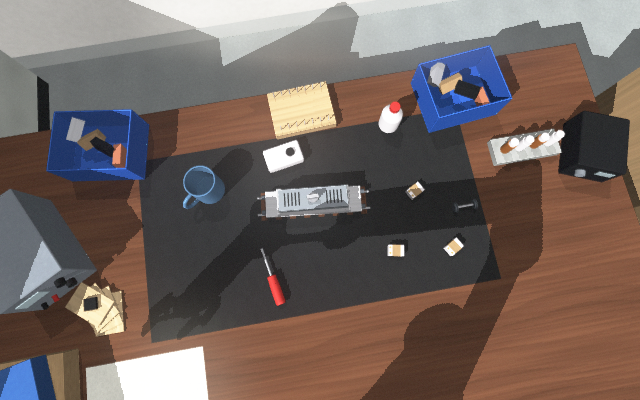

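View pics/scene0.png

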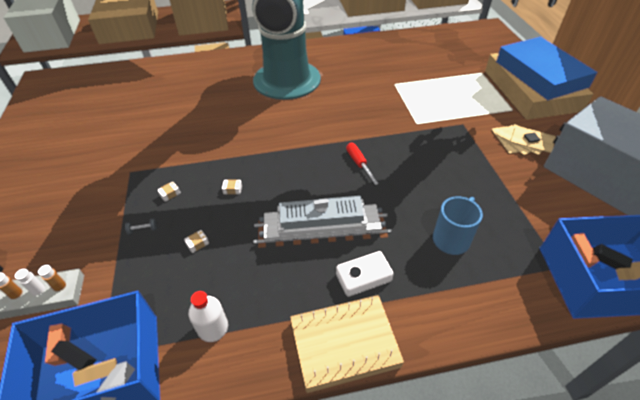

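The top picture shows the chassis at about (315,200), three packs at (415,190), (397,250) and (454,246), the meter at (284,156) and the mug at (203,186). The scene view agrees with this.

```bash
python3 - <<'E'
from h import *
r=lambda a:np.round(a,4).tolist()
for n,z,ps in(("top",.02,[(415,190),(397,250),(454,246)]),("scene",.02,[(196,240),(232,186),(169,190)]),("top",.047,[(262,206),(368,197)]),("top",.0,[(466,207),(272,278),(203,186),(284,156)])):
    for p in ps: print(n,p,r(ray(n,*p,z)))
im=cv2.imread('pics/top0.png')
a=cv2.resize(im[165:275,240:490],None,fx=3.2,fy=3.2,interpolation=cv2.INTER_CUBIC)
cv2.imwrite('pics/top0c.png',a)
g=cv2.cvtColor(im,cv2.COLOR_BGR2HSV)
for (x,y) in[(415,190),(397,250),(454,246)]:
    w=im[y-18:y+18,x-18:x+18]; m=(w.max(2)>110).astype(np.uint8)
    k,l,s,c=cv2.connectedComponentsWithStats(m); i=1+s[1:,4].argmax()
    pts=np.argwhere(l==i)[:,::-1].astype(np.float32)+[x-18,y-18]
    rc=cv2.minAreaRect(pts.astype(np.float32)); b=cv2.boxPoints(rc)
    print(s[i,4],r(rc[0]),rc[1:],[r(ray("top",*q,.02)[:2]) for q in b])
E
```

```text
top (415, 190) [0.5915, -0.2796, 0.02]
top (397, 250) [0.4456, -0.199, 0.02]
top (454, 246) [0.43, -0.345, 0.02]
scene (196, 240) [0.5962, -0.2781, 0.02]
scene (232, 186) [0.4518, -0.1936, 0.02]
scene (169, 190) [0.4332, -0.3412, 0.02]
top (262, 206) [0.6142, 0.1219, 0.047]
top (368, 197) [0.5896, -0.1495, 0.047]
top (466, 207) [0.5258, -0.4087, 0.0]
top (272, 278) [0.4327, 0.1295, 0.0]
top (203, 186) [0.7073, 0.2782, 0.0]
top (284, 156) [0.7527, 0.0485, 0.0]
166 [415.02, 189.36] ((11.0, 14.800000190734863), 53.13010025024414) [[0.5974, -0.2561], [0.6155, -0.2923], [0.589, -0.3041], [0.571, -0.2679]]
205 [395.5, 250.0] ((12.0, 17.0), 90.0) [[0.4651, -0.177], [0.4574, -0.22], [0.4276, -0.2133], [0.4352, -0.1706]]
213 [453.3706, 246.6823] ((12.148106575012207, 17.462902069091797), 49.398704528808594) [[0.4307, -0.3156], [0.4531, -0.3562], [0.4265, -0.3703], [0.4044, -0.3299]]
```

View pics/top0c.png

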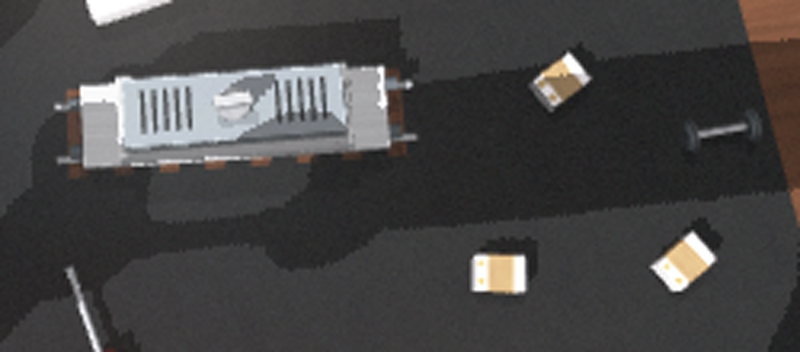

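```bash
cat >> h.py <<'E'
def pose():
    s=bot.read_state(); return s,np.array(s["tool_pos"]),R.from_rotvec(s["tcp_rot"]).as_matrix()
def togo(P,jawdeg=None):
    "turn first (clockwise +), then shift in turned axes; jawdeg = world angle of tool y (mod 180)"
    s,p,M=pose(); a=np.degrees(np.arctan2(M[1,1],M[0,1])); t=0
    if jawdeg is not None: t=(a-jawdeg+90)%180-90
    b=np.radians(a-t); ty=np.array([np.cos(b),np.sin(b),0]); tx=np.array([-ty[1],ty[0],0]); d=np.array(P)-p
    print("t %.2f p"%s["time"],p.round(4),"jaw %.1f q6 %.2f w %.3f"%(a,s["q"][5],s["width"]),"F",np.round(s["wrist_force"],1),"tilt %.3f"%np.arccos(-M[2,2]),
      "| turn %.1f x %.4f y %.4f z %.4f (after turn)"%(t,d@tx,d@ty,-d[2]))
E
python3 - <<'E'
from h import *
s,p,M=pose(); c=np.array(bot.camera_params("wrist")["world_to_cam"])
o=-c[:3,:3].T@c[:3,3]; print("cam in tool",M.T@(o-p),"view dir",M.T@-c[2,:3],"up",M.T@c[1,:3])
togo([.602,-.014,.3],-5.2)
E
```

```text
cam in tool [ 0.07153072 -0.00124958 -0.14253359] view dir [-2.80172524e-01  6.30065810e-04  9.59949457e-01] up [9.59949520e-01 7.31507818e-04 2.80172062e-01]
t 0.10 p [0.1784 0.6503 0.2301] jaw 74.7 q6 -0.04 w 1.007 F [-0.2  0.2 -1. ] tilt 0.002 | turn 79.9 x -0.6232 y 0.4820 z -0.0699 (after turn)
```

>>> jog_arm(plan=[{"turn": 10, "z": -0.01}, {"turn": 10}, {"turn": 10}, {"turn": 10}, {"turn": 10}, {"turn": 10}, {"turn": 10}, {"turn": 9.9}])

```text
schema error: expected keys claw, x, y, z, turn
```

>>> jog_arm(plan=[{"x": -0.045, "y": 0.035}, {"x": -0.045, "y": 0.035}, {"x": -0.045, "y": 0.035}, {"x": -0.045, "y": 0.035}, {"x": -0.045, "y": 0.035}, {"x": -0.045, "y": 0.035}, {"x": -0.045, "y": 0.035}, {"x": -0.045, "y": 0.035}, {"x": -0.045, "y": 0.035}, {"x": -0.045, "y": 0.035}])

```text
schema error: expected keys claw, x, y, z, turn
```

>>> jog_arm(plan=[{"x": -0.045, "y": 0.035}, {"x": -0.045, "y": 0.035}, {"x": -0.045, "y": 0.035}, {"x": -0.03, "y": 0.03}, {}])

```text
schema error: expected keys claw, x, y, z, turn
```

```bash
python3 - <<'E'
from h import *
togo([.602,-.014,.1],-5.2)
c=bot.camera_params("wrist");np.save('cp1',c,allow_pickle=True)
snap("wrist","w1.png")
E
```

```text
t 0.10 p [0.1784 0.6503 0.2301] jaw 74.7 q6 -0.04 w 1.007 F [-0.2  0.2 -1. ] tilt 0.002 | turn 79.9 x -0.6232 y 0.4820 z 0.1301 (after turn)
```

View pics/w1.png

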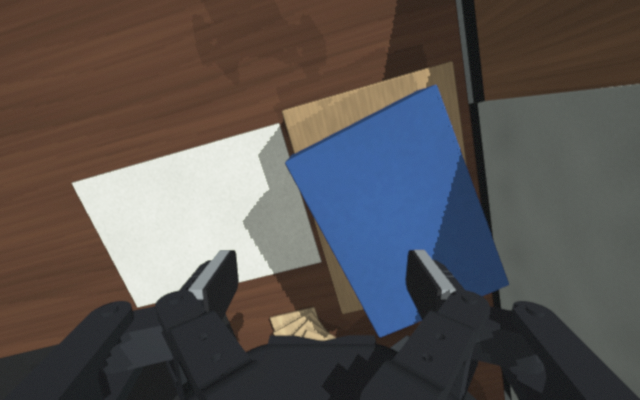

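The move calls need all five keys, so the arm has not moved; the wrist view shows only clutter at the start pose. I'll send the rows again with every key.

>>> jog_arm(plan=[{"claw": 0, "x": 0, "y": 0, "z": -0.01, "turn": 10}, {"claw": 0, "x": 0, "y": 0, "z": 0, "turn": 10}, {"claw": 0, "x": 0, "y": 0, "z": 0, "turn": 10}, {"claw": 0, "x": 0, "y": 0, "z": 0, "turn": 10}, {"claw": 0, "x": 0, "y": 0, "z": 0, "turn": 10}, {"claw": 0, "x": 0, "y": 0, "z": 0, "turn": 10}, {"claw": 0, "x": 0, "y": 0, "z": 0, "turn": 10}, {"claw": 0, "x": 0, "y": 0, "z": 0, "turn": 9.9}])

```text
time: 1.15
tool_pos: [0.1785, 0.6506, 0.2407]
tcp_rot: [2.326, 2.111, -0.001]
wrist_force: [0.1, -0.6, -0.3]
width: 1.001
```

>>> jog_arm(plan=[{"claw": 0, "x": -0.045, "y": 0.035, "z": 0, "turn": 0}, {"claw": 0, "x": -0.045, "y": 0.035, "z": 0, "turn": 0}, {"claw": 0, "x": -0.045, "y": 0.035, "z": 0, "turn": 0}, {"claw": 0, "x": -0.045, "y": 0.035, "z": 0, "turn": 0}, {"claw": 0, "x": -0.045, "y": 0.035, "z": 0, "turn": 0}, {"claw": 0, "x": -0.045, "y": 0.035, "z": 0, "turn": 0}, {"claw": 0, "x": -0.045, "y": 0.035, "z": 0, "turn": 0}, {"claw": 0, "x": -0.045, "y": 0.035, "z": 0, "turn": 0}, {"claw": 0, "x": -0.045, "y": 0.035, "z": 0, "turn": 0}, {"claw": 0, "x": -0.045, "y": 0.035, "z": 0, "turn": 0}])

```text
time: 2.4
tool_pos: [0.4866, 0.1691, 0.2412]
tcp_rot: [-2.321, -2.117, -0.0]
wrist_force: [1.0, -0.3, 0.5]
width: 0.998
```

>>> jog_arm(plan=[{"claw": 0, "x": -0.045, "y": 0.035, "z": 0, "turn": 0}, {"claw": 0, "x": -0.045, "y": 0.035, "z": 0, "turn": 0}, {"claw": 0, "x": -0.045, "y": 0.035, "z": 0, "turn": 0}, {"claw": 0, "x": -0.03, "y": 0.025, "z": 0, "turn": 0}, {"claw": 0, "x": 0, "y": 0, "z": 0, "turn": 0}])

```text
time: 3.02
tool_pos: [0.6013, -0.0078, 0.2406]
tcp_rot: [-2.325, -2.113, 0.001]
wrist_force: [-0.8, 0.2, -0.5]
width: 0.998
```

```bash
python3 - <<'E'
from h import *
togo([.602,-.014,.1],-5.2)
c=bot.camera_params("wrist");np.save('cp1',c,allow_pickle=True)
snap("wrist","w1b.png")
E
```

```text
t 3.02 p [ 0.6013 -0.0078  0.2406] jaw -5.5 q6 0.04 w 0.998 F [-0.8  0.2 -0.5] tilt 0.001 | turn -0.3 x -0.0061 y 0.0013 z 0.1406 (after turn)
```

View pics/w1b.png

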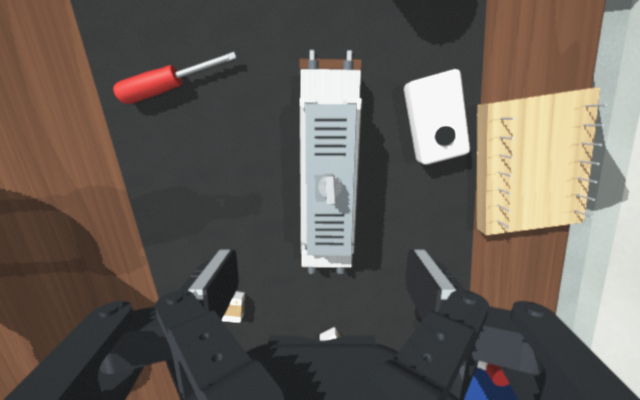

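The wrist picture shows the chassis from (301,69) to (352,267), the wing at about (326,188), and the meter well to the right.

```bash
python3 - <<'E'
from h import *
c=np.load('cp1.npy',allow_pickle=True).item()
im=cv2.imread('pics/w1b.png')
g=cv2.resize(im[50:290,285:385],None,fx=2.5,fy=2.5,interpolation=cv2.INTER_CUBIC)
g2=cv2.resize(im[160:220,290:370],None,fx=7,fy=7,interpolation=cv2.INTER_CUBIC)
o=np.zeros((600,250+560,3),np.uint8)[:,:800]; o[:,:250]=g; o[:420,250:800]=g2[:,:550]
cv2.imwrite('pics/w1c.png',o)
for p in[(301,69),(361,69),(302,267),(352,267)]: print(p,ray(0,*p,.044,c).round(4))
# predicted outline for centre/yaw guess
E
```

```text
(301, 69) [0.5899 0.1163 0.044 ]
(361, 69) [0.655 0.11  0.044]
(302, 267) [ 0.5633 -0.1231  0.044 ]
(352, 267) [ 0.6294 -0.1294  0.044 ]
```

View pics/w1c.png

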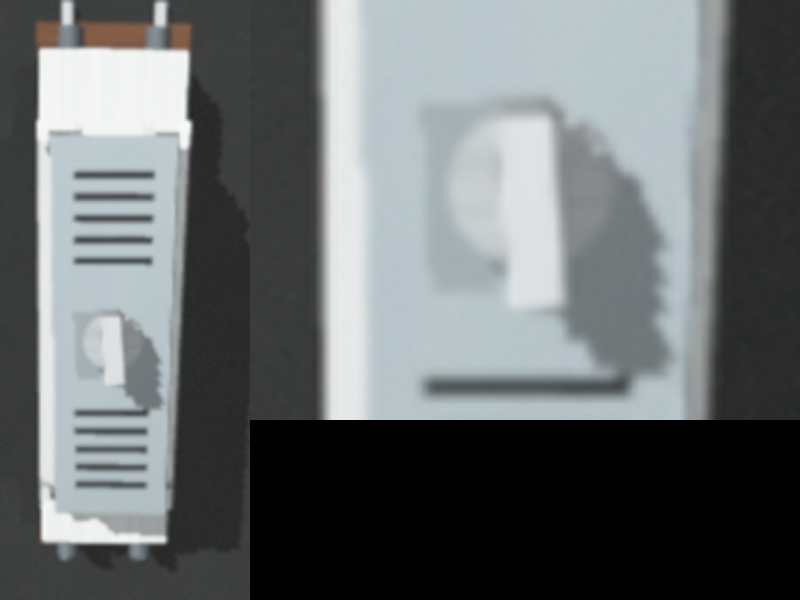

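```bash
python3 - <<'E'
from h import *
c=np.load('cp1.npy',allow_pickle=True).item()
f=lambda L,z,s,o:np.array([ray(0,o[0]+x/s,o[1]+y/s,z,c)[:2] for x,y in L])
def show(n,A):
    d1=A[1]-A[0];d2=A[2]-A[0]; print(n,A.mean(0).round(4),"len",np.linalg.norm(d1).round(4),np.linalg.norm(d2).round(4),"ang",np.degrees(np.arctan2(d1[1],d1[0])).round(1),(np.degrees(np.arctan2(d2[1],d2[0]))).round(1))
show("deck",f([(40,48),(188,48),(41,542),(165,541)],.044,2.5,(285,50)))
show("cover",f([(50,133),(181,133),(57,512),(172,512)],.070,2.5,(285,50)))
show("wing",f([(247,115),(302,113),(258,307),(315,305)],.094,7,(290,160)))
E
```

```text
deck [ 0.6087 -0.0063] len 0.0645 0.2403 ang -5.5 -96.5
cover [ 0.611  -0.0095] len 0.0544 0.1733 ang -5.5 -95.3
wing [ 0.6093 -0.0097] len 0.0081 0.0295 ang -3.4 -92.0
```

```bash
python3 -c "
from h import *
togo([.6095,-.0095,.079],-5)"
```

```text
t 3.08 p [ 0.6004 -0.0064  0.2405] jaw -5.4 q6 0.04 w 1.003 F [-0.5  0.4 -0.4] tilt 0.002 | turn -0.4 x -0.0023 y 0.0094 z 0.1615 (after turn)
```

>>> jog_arm(plan=[{"claw": 0, "x": -0.0025, "y": 0.009, "z": 0.04, "turn": 0}, {"claw": 0.3, "x": 0, "y": 0, "z": 0.04, "turn": 0}, {"claw": 0.5, "x": 0, "y": 0, "z": 0.04, "turn": 0}, {"claw": 0.5, "x": 0, "y": 0, "z": 0.03, "turn": 0}, {"claw": 0.5, "x": 0, "y": 0, "z": 0.011, "turn": 0}, {"claw": 0.5, "x": 0, "y": 0, "z": 0, "turn": 0}], newtons=60)

```text
time: 3.82
tool_pos: [0.6084, -0.0078, 0.08]
tcp_rot: [-2.319, -2.118, 0.001]
wrist_force: [0.4, 1.0, 0.8]
width: 0.5
```

>>> jog_arm(plan=[{"claw": 1, "x": 0, "y": 0, "z": 0, "turn": 0}, {"claw": 1, "x": 0, "y": 0, "z": 0, "turn": 0}, {"claw": 1, "x": 0, "y": 0, "z": 0, "turn": 0}, {"claw": 1, "x": 0, "y": 0, "z": 0, "turn": 0}, {"claw": 1, "x": 0, "y": 0, "z": 0, "turn": 0}, {"claw": 1, "x": 0, "y": 0, "z": 0, "turn": 0}], newtons=60)

```text
time: 4.58
tool_pos: [0.6101, -0.0086, 0.0809]
tcp_rot: [2.32, 2.116, 0.003]
wrist_force: [1.2, 2.1, 3.8]
width: 0.079
```

```bash
python3 -c "
from h import *
togo([.6095,-.0095,.079],-5)
snap('wrist','w2.png')"
```

```text
t 4.58 p [ 0.6101 -0.0086  0.0809] jaw -5.3 q6 0.04 w 0.079 F [1.2 2.1 3.8] tilt 0.002 | turn -0.3 x -0.0010 y -0.0005 z 0.0019 (after turn)
```

View pics/w2.png

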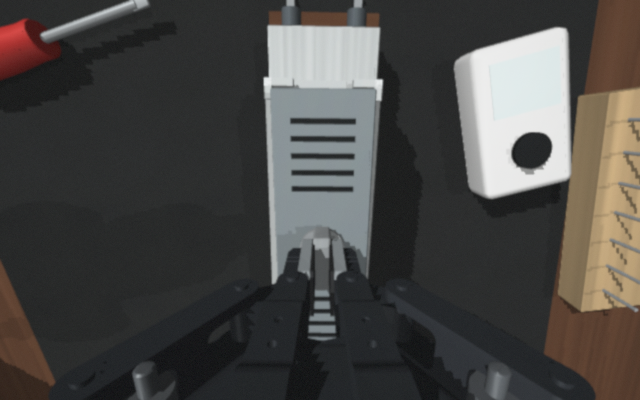

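The fingers hold the wing at (322,250), centred on the cover. Next I push down and check the force.

>>> jog_arm(plan=[{"claw": 1, "x": 0, "y": 0, "z": 0.002, "turn": 0}, {"claw": 1, "x": 0, "y": 0, "z": 0.002, "turn": 0}, {"claw": 1, "x": 0, "y": 0, "z": 0, "turn": 0}], newtons=80)

```text
time: 5.0
tool_pos: [0.6104, -0.0086, 0.0797]
tcp_rot: [2.32, 2.117, 0.003]
wrist_force: [-4.4, 1.9, 21.3]
width: 0.078
```

>>> jog_arm(plan=[{"claw": 1, "x": 0, "y": 0, "z": 0, "turn": -10}, {"claw": 1, "x": 0, "y": 0, "z": 0, "turn": -10}, {"claw": 1, "x": 0, "y": 0, "z": 0, "turn": -10}, {"claw": 1, "x": 0, "y": 0, "z": 0, "turn": -10}, {"claw": 1, "x": 0, "y": 0, "z": 0, "turn": -10}, {"claw": 1, "x": 0, "y": 0, "z": 0, "turn": -10}, {"claw": 1, "x": 0, "y": 0, "z": 0, "turn": -10}, {"claw": 1, "x": 0, "y": 0, "z": 0, "turn": -10}, {"claw": 1, "x": 0, "y": 0, "z": 0, "turn": -10}, {"claw": 1, "x": 0, "y": 0, "z": 0, "turn": 0}], newtons=80)

```text
time: 6.25
tool_pos: [0.6096, -0.0091, 0.0797]
tcp_rot: [0.141, 3.138, -0.001]
wrist_force: [-6.8, 0.5, 21.6]
width: 0.078
```

>>> jog_arm(plan=[{"claw": 1, "x": 0, "y": 0, "z": -0.008, "turn": 0}, {"claw": 1, "x": 0, "y": 0, "z": -0.008, "turn": 0}, {"claw": 1, "x": 0, "y": 0, "z": -0.008, "turn": 0}, {"claw": 1, "x": 0, "y": 0, "z": 0, "turn": 0}], newtons=80)

```text
time: 6.75
tool_pos: [0.6081, -0.0087, 0.0995]
tcp_rot: [-0.144, -3.136, 0.0]
wrist_force: [-0.4, 0.1, -1.8]
width: 0.075
```

```bash
python3 -c "
from h import *
togo([.6095,-.0095,.16],84.5)"
```

```text
t 6.75 p [ 0.6081 -0.0087  0.0995] jaw 84.8 q6 -1.53 w 0.075 F [-0.4  0.1 -1.8] tilt 0.002 | turn 0.3 x -0.0015 y -0.0006 z -0.0605 (after turn)
```

The wrist carries about 2 N, so the cover is lifted. I'll lay it on the robot's side of the wagon.

>>> jog_arm(plan=[{"claw": 1, "x": 0, "y": 0, "z": -0.02, "turn": 0}, {"claw": 1, "x": 0.02, "y": -0.003, "z": 0, "turn": 0}, {"claw": 1, "x": 0.04, "y": -0.003, "z": 0, "turn": 0}, {"claw": 1, "x": 0.04, "y": -0.003, "z": 0, "turn": 0}, {"claw": 1, "x": 0.03, "y": 0, "z": 0, "turn": 0}, {"claw": 1, "x": 0, "y": 0, "z": 0.025, "turn": 0}, {"claw": 1, "x": 0, "y": 0, "z": 0.025, "turn": 0}, {"claw": 1, "x": 0, "y": 0, "z": 0.01, "turn": 0}, {"claw": 1, "x": 0, "y": 0, "z": 0.006, "turn": 0}, {"claw": 1, "x": 0, "y": 0, "z": 0, "turn": 0}], newtons=80)

```text
time: 8.0
tool_pos: [0.4791, -0.0058, 0.0545]
tcp_rot: [-0.144, -3.138, 0.0]
wrist_force: [-1.0, -0.8, -1.9]
width: 0.072
```

>>> jog_arm(plan=[{"claw": 1, "x": 0, "y": 0, "z": 0.0025, "turn": 0}, {"claw": 1, "x": 0, "y": 0, "z": 0.0025, "turn": 0}, {"claw": 1, "x": 0, "y": 0, "z": 0, "turn": 0}], newtons=80)

```text
time: 8.38
tool_pos: [0.4796, -0.0058, 0.0499]
tcp_rot: [0.144, 3.137, -0.0]
wrist_force: [0.1, -0.9, 2.3]
width: 0.074
```

>>> jog_arm(plan=[{"claw": 0.4, "x": 0, "y": 0, "z": 0, "turn": 0}, {"claw": 0.4, "x": 0, "y": 0, "z": 0, "turn": 0}, {"claw": 0.4, "x": 0, "y": 0, "z": 0, "turn": 0}, {"claw": 0.4, "x": 0, "y": 0, "z": -0.04, "turn": 0}, {"claw": 0.2, "x": 0, "y": 0, "z": -0.06, "turn": 0}, {"claw": 0, "x": 0, "y": -0.05, "z": -0.06, "turn": 0}, {"claw": 0, "x": 0, "y": -0.05, "z": -0.06, "turn": 0}, {"claw": 0, "x": 0.01, "y": -0.05, "z": -0.03, "turn": 0}, {"claw": 0, "x": 0.01, "y": -0.04, "z": 0, "turn": 0}, {"claw": 0, "x": 0, "y": 0, "z": 0, "turn": 0}])

```text
time: 9.62
tool_pos: [0.4427, -0.1754, 0.2759]
tcp_rot: [0.15, 3.137, -0.001]
wrist_force: [0.1, -0.3, -0.2]
width: 1.003
```

```bash
python3 - <<'E'
from h import *
togo([.6095,-.0095,.16],84.5)
c=bot.camera_params("wrist");np.save('cp3',c,allow_pickle=True)
snap("wrist","w3.png")
E
```

```text
t 9.62 p [ 0.4427 -0.1754  0.2759] jaw 84.5 q6 -1.90 w 1.003 F [ 0.1 -0.3 -0.2] tilt 0.001 | turn 0.0 x -0.1501 y 0.1811 z 0.1159 (after turn)
```

View pics/w3.png

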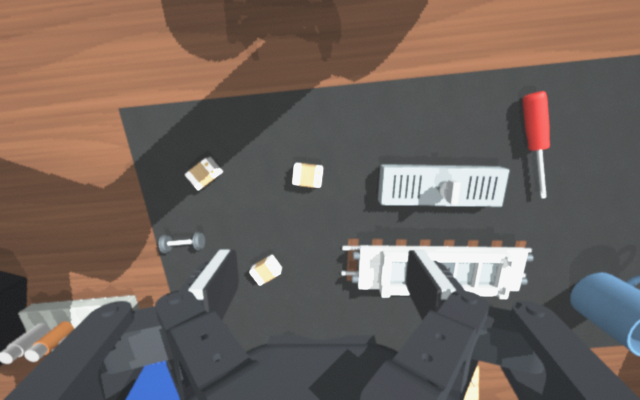

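The wrist picture shows the cover lying at about (443,187), the open chassis with its pockets around (443,270), and the packs at (308,175), (204,174) and (266,270).

```bash
cat >> h.py <<'E'
def packs(im,c,cents,r=26,thr=115,z=.02):
    im=im[:,:,::-1] if im.shape else im
    for x,y in cents:
        w=im[y-r:y+r,x-r:x+r].astype(int); m=((w.max(2)>thr)).astype(np.uint8)
        k,l,s,cc=cv2.connectedComponentsWithStats(m); i=1+s[1:,4].argmax()
        q=np.argwhere(l==i)[:,::-1]+[x-r,y-r]
        W=np.array([ray(0,u,v,z,c)[:2] for u,v in q])
        rc=cv2.minAreaRect((W*1000).astype(np.float32)); b=cv2.boxPoints(rc)
        e=[b[1]-b[0],b[2]-b[1]]; e=max(e,key=np.linalg.norm)
        print((x,y),"centre",(np.array(rc[0])/1000).round(4),"size",np.round(rc[1],1),"long axis deg %.1f"%(np.degrees(np.arctan2(e[1],e[0]))%180),"n",len(q))
E
python3 - <<'E'
from h import *
c=np.load('cp3.npy',allow_pickle=True).item()
im=cv2.imread('pics/w3.png')
packs(im[:,:,::-1],c,[(308,175),(204,174),(266,270)])
a=cv2.resize(im[145:305,160:340],None,fx=2,fy=2,interpolation=cv2.INTER_CUBIC); b=cv2.resize(im[230:310,340:540],None,fx=4,fy=4,interpolation=cv2.INTER_CUBIC)
b=b[:,:800]; o=np.zeros((600,800,3),np.uint8); o[:280,:360]=a[:280]; o[280:]=b; cv2.imwrite('pics/w3c.png',o)
E
```

```text
(308, 175) centre [ 0.4454 -0.1969] size [43.5 34.4] long axis deg 78.1 n 723
(204, 174) centre [ 0.4278 -0.3426] size [31.  50.1] long axis deg 119.0 n 716
(266, 270) centre [ 0.5889 -0.2788] size [37.7 51.6] long axis deg 115.9 n 673
```

View pics/w3c.png

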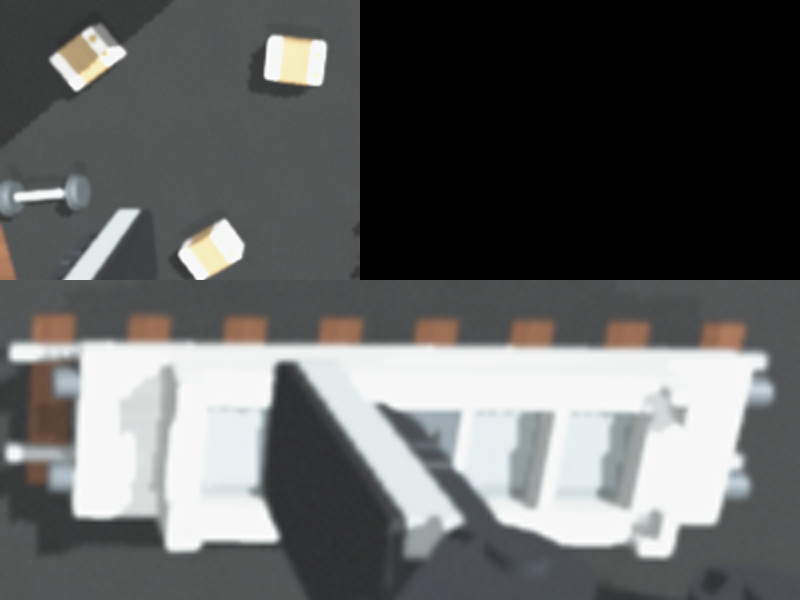

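>>> jog_arm(plan=[{"claw": 0, "x": 0, "y": 0, "z": 0, "turn": 10.6}, {"claw": 0, "x": 0, "y": 0, "z": 0, "turn": 10.6}, {"claw": 0, "x": 0, "y": 0, "z": 0, "turn": 10.6}, {"claw": 0, "x": 0, "y": 0, "z": 0, "turn": 10.6}, {"claw": 0, "x": 0, "y": 0, "z": 0, "turn": 10.6}, {"claw": 0, "x": 0, "y": 0, "z": 0, "turn": 10.6}, {"claw": 0, "x": 0, "y": 0, "z": 0, "turn": 10.6}, {"claw": 0, "x": 0, "y": 0, "z": 0, "turn": 10.6}, {"claw": 0, "x": 0, "y": 0, "z": 0, "turn": 10.6}, {"claw": 0, "x": 0, "y": 0, "z": 0, "turn": 0}])

```text
time: 10.92
tool_pos: [0.4435, -0.1719, 0.2746]
tcp_rot: [-2.413, -2.009, 0.0]
wrist_force: [-0.2, 0.1, -0.4]
width: 1.005
```

```bash
python3 - <<'E'
from h import *
togo([.4485,-.1965,.006],-11)
c=bot.camera_params("wrist"); im=snap("wrist","w4.png")
x,y=pix(0,[[.4485,-.1965,.02]],c)[0]; print(x,y)
packs(im,c,[(int(x),int(y))],40)
E
```

```text
t 10.93 p [ 0.4435 -0.1719  0.2746] jaw -10.4 q6 -0.24 w 1.005 F [-0.2  0.1 -0.4] tilt 0.002 | turn 0.6 x -0.0232 y 0.0096 z 0.2686 (after turn)
328.8195246198691 187.36851432406272
(328, 187) centre [ 0.4469 -0.1953] size [45.4 30.2] long axis deg 79.3 n 668
```

>>> jog_arm(plan=[{"claw": 0, "x": -0.024, "y": 0.009, "z": 0.06, "turn": 0.5}, {"claw": 0, "x": 0, "y": 0, "z": 0.06, "turn": 0}, {"claw": 0, "x": 0, "y": 0, "z": 0.06, "turn": 0}, {"claw": 0, "x": 0, "y": 0, "z": 0.055, "turn": 0}, {"claw": 0, "x": 0, "y": 0, "z": 0.032, "turn": 0}, {"claw": 0.75, "x": 0, "y": 0, "z": 0, "turn": 0}, {"claw": 0.75, "x": 0, "y": 0, "z": 0, "turn": 0}, {"claw": 0.75, "x": 0, "y": 0, "z": 0, "turn": 0}, {"claw": 0.75, "x": 0, "y": 0, "z": 0, "turn": 0}, {"claw": 0.75, "x": 0, "y": 0, "z": 0, "turn": 0}], newtons=25)

```text
time: 12.22
tool_pos: [0.4495, -0.1983, 0.0131]
tcp_rot: [2.424, 1.993, 0.003]
wrist_force: [-0.5, 0.3, 6.5]
width: 0.318
```

>>> jog_arm(plan=[{"claw": 0, "x": 0, "y": 0, "z": 0, "turn": 0}, {"claw": 0, "x": 0, "y": 0, "z": 0, "turn": 0}, {"claw": 0, "x": 0, "y": 0, "z": 0, "turn": 0}, {"claw": 0, "x": 0, "y": 0, "z": 0, "turn": 0}])

```text
time: 12.72
tool_pos: [0.4474, -0.1973, 0.0107]
tcp_rot: [-2.426, -1.995, 0.0]
wrist_force: [-0.1, -0.4, -0.5]
width: 1.003
```

>>> jog_arm(plan=[{"claw": 0, "x": 0, "y": 0, "z": 0, "turn": -10}, {"claw": 0, "x": 0, "y": 0, "z": 0, "turn": -10}, {"claw": 0, "x": 0, "y": 0, "z": 0, "turn": -10}, {"claw": 0, "x": 0, "y": 0, "z": 0, "turn": -10}, {"claw": 0, "x": 0, "y": 0, "z": 0, "turn": -10}, {"claw": 0, "x": 0, "y": 0, "z": 0, "turn": -10}, {"claw": 0, "x": 0, "y": 0, "z": 0, "turn": -10}, {"claw": 0, "x": 0, "y": 0, "z": 0, "turn": -10}, {"claw": 0, "x": 0, "y": 0, "z": 0, "turn": -10}, {"claw": 0, "x": 0, "y": 0, "z": 0, "turn": 0}])

```text
time: 13.98
tool_pos: [0.4475, -0.1974, 0.0107]
tcp_rot: [-0.308, -3.126, -0.0]
wrist_force: [0.3, 0.3, -0.3]
width: 1.004
```

```bash
python3 - <<'E'
from h import *
togo([.4495,-.1983,.008],79)
snap('wrist','w5.png')
E
```

```text
t 13.97 p [ 0.4475 -0.1974  0.0107] jaw 78.7 q6 -1.84 w 1.004 F [ 0.3  0.3 -0.3] tilt 0.000 | turn -0.3 x -0.0021 y -0.0005 z 0.0027 (after turn)
```

View pics/w5.png

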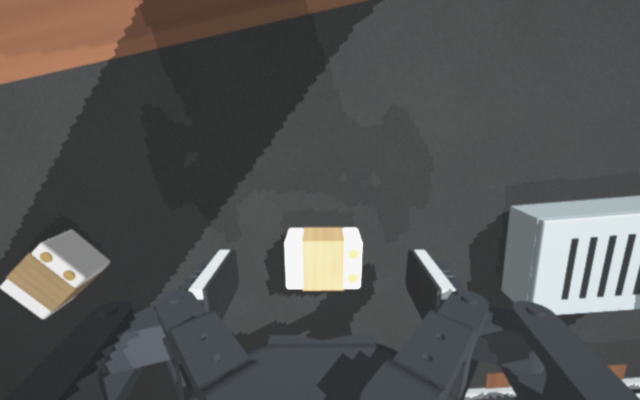

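The pack lies centred between the open fingers at (323,260).

>>> jog_arm(plan=[{"claw": 0, "x": 0, "y": 0, "z": 0.0025, "turn": 0}, {"claw": 0.7, "x": 0, "y": 0, "z": 0, "turn": 0}, {"claw": 0.7, "x": 0, "y": 0, "z": 0, "turn": 0}, {"claw": 0.7, "x": 0, "y": 0, "z": 0, "turn": 0}, {"claw": 0.7, "x": 0, "y": 0, "z": 0, "turn": 0}, {"claw": 0.7, "x": 0, "y": 0, "z": 0, "turn": 0}], newtons=40)

```text
time: 14.78
tool_pos: [0.4479, -0.1976, 0.0086]
tcp_rot: [0.305, 3.126, -0.0]
wrist_force: [0.4, 0.1, 1.9]
width: 0.459
```

>>> jog_arm(plan=[{"claw": 0.7, "x": 0, "y": 0, "z": -0.04, "turn": 0}, {"claw": 0.7, "x": 0, "y": 0, "z": -0.04, "turn": 0}, {"claw": 0.7, "x": 0, "y": 0, "z": -0.03, "turn": 0}, {"claw": 0.7, "x": 0, "y": 0, "z": 0, "turn": 10.6}, {"claw": 0.7, "x": 0, "y": 0, "z": 0, "turn": 10.6}, {"claw": 0.7, "x": 0, "y": 0, "z": 0, "turn": 10.6}, {"claw": 0.7, "x": 0, "y": 0, "z": 0, "turn": 10.6}, {"claw": 0.7, "x": 0, "y": 0, "z": 0, "turn": 10.6}, {"claw": 0.7, "x": 0, "y": 0, "z": 0, "turn": 10.6}, {"claw": 0.7, "x": 0, "y": 0, "z": 0, "turn": 10.6}])

```text
time: 16.02
tool_pos: [0.4471, -0.1972, 0.1178]
tcp_rot: [-2.136, -2.303, 0.0]
wrist_force: [-0.4, -0.2, 0.3]
width: 0.461
```

>>> jog_arm(plan=[{"claw": 0.7, "x": 0, "y": 0, "z": 0, "turn": 10}, {"claw": 0.7, "x": 0, "y": 0, "z": 0, "turn": 0}])

```text
time: 16.27
tool_pos: [0.4472, -0.1972, 0.1179]
tcp_rot: [-2.32, -2.117, 0.001]
wrist_force: [0.0, 0.5, -0.5]
width: 0.455
```

```bash
python3 - <<'E'
from h import *
a=np.radians(-5.6); ux=np.array([np.sin(a),-np.cos(a)])  # chassis x taken as toward world -y
print("pockets",[(s,(np.array([.610,-.0085])+ux*s/1000).round(4).tolist()) for s in(-66,-31,31,66)])
togo(np.r_[np.array([.610,-.0085])+ux*.066,.11],-5.6)
E
```

```text
pockets [(-66, [0.6164, 0.0572]), (-31, [0.613, 0.0224]), (31, [0.607, -0.0394]), (66, [0.6036, -0.0742])]
t 16.27 p [ 0.4472 -0.1972  0.1179] jaw -5.2 q6 -0.37 w 0.455 F [ 0.   0.5 -0.5] tilt 0.001 | turn 0.4 x 0.1377 y 0.1436 z 0.0079 (after turn)
```

>>> jog_arm(plan=[{"claw": 0.7, "x": 0.046, "y": 0.048, "z": 0, "turn": 0.4}, {"claw": 0.7, "x": 0.046, "y": 0.048, "z": 0, "turn": 0}, {"claw": 0.7, "x": 0.046, "y": 0.048, "z": 0, "turn": 0}, {"claw": 0.7, "x": 0, "y": 0, "z": 0.02, "turn": 0}, {"claw": 0.7, "x": 0, "y": 0, "z": 0.02, "turn": 0}, {"claw": 0.7, "x": 0, "y": 0, "z": 0, "turn": 0}])

```text
time: 17.02
tool_pos: [0.591, -0.0818, 0.0747]
tcp_rot: [-2.326, -2.103, 0.007]
wrist_force: [-0.8, 0.2, -0.6]
width: 0.456
```

```bash
python3 - <<'E'
from h import *
togo([.6036,-.0742,.060],-5.6)
c=bot.camera_params("wrist");np.save('cp6',c,allow_pickle=True); im=snap("wrist","w6.png")
cv2.imwrite('pics/w6c.png',cv2.resize(im[0:330,200:460,::-1],None,fx=1.8,fy=1.8,interpolation=cv2.INTER_CUBIC))
E
```

```text
t 17.02 p [ 0.591  -0.0818  0.0747] jaw -5.7 q6 -0.08 w 0.456 F [-0.8  0.2 -0.6] tilt 0.007 | turn -0.1 x 0.0088 y 0.0118 z 0.0147 (after turn)
```

View pics/w6c.png

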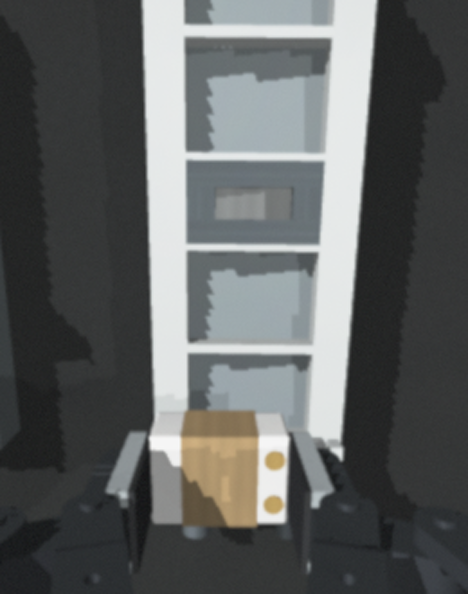

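The picture shows the pack held above the near end and every pocket edge clearly: pocket 3 spans (188,250) to (313,346) in the crop, and the slot is at (253,204).

```bash
python3 - <<'E'
from h import *
c=np.load('cp6.npy',allow_pickle=True).item()
im=cv2.imread('pics/w6.png'); g=im.max(2).astype(int)
f=lambda x,y:ray(0,200+x/1.8,y/1.8,.044,c)[:2]
for n,L in dict(p2=[(185,38),(331,38),(187,153),(326,153)],slotbox=[(187,160),(325,160),(188,244),(320,244)],slot=[(214,187),(292,187),(214,220),(291,220)],p3=[(188,251),(318,251),(188,344),(313,344)]).items():
    A=np.array([f(*p) for p in L]); print(n,A.mean(0).round(4),"w",np.linalg.norm(A[1]-A[0]).round(4),"l",np.linalg.norm(A[2]-A[0]).round(4),"ang",[round(float(np.degrees(np.arctan2(*(A[i]-A[j])[::-1]))),1) for i,j in((1,0),(0,2),(1,3))])
A=[f(185,38),f(331,38),f(188,344),f(313,344)]
print("outer edges",[f(*p).round(4).tolist() for p in[(143,0),(377,0),(156,400),(346,400)]])
E
```

```text
p2 [0.6124 0.0211] w 0.0433 l 0.0318 ang [-5.9, 84.3, 84.9]
slotbox [ 0.6093 -0.0096] w 0.0434 l 0.0258 ang [-5.8, 84.0, 83.9]
slot [ 0.6085 -0.0097] w 0.0249 l 0.0102 ang [-5.8, 84.1, 84.7]
p3 [ 0.6057 -0.0403] w 0.0429 l 0.0317 ang [-5.7, 83.3, 84.2]
outer edges [[0.5814, 0.05], [0.6491, 0.043], [0.5684, -0.0733], [0.6362, -0.08]]
```

```bash
python3 - <<'E'
from h import *
c=np.load('cp6.npy',allow_pickle=True).item()
M=R.from_rotvec([-2.326,-2.103,.007]).as_matrix()
A=np.array([ray(0,200+x/1.8,y/1.8,.0865,c) for x,y in[(150,437),(287,437),(151,524),(288,524)]])
print(A.mean(0),np.linalg.norm(A[1]-A[0]),np.linalg.norm(A[2]-A[0]),"in tool",M.T@(A.mean(0)-[.591,-.0818,.0747]))
a=np.radians(-5.9); ux=np.array([np.sin(a),-np.cos(a)]); C=np.array([.609,-.0096])
print([(s,(C+ux*s/1000).round(4).tolist()) for s in(-66,-31,31,66)])
togo(np.r_[C+ux*.066,.0747],-5.9)
E
```

```text
[ 0.59037642 -0.08454735  0.0865    ] 0.037923809367011806 0.027630679558688195 in tool [-0.00278894 -0.00043093 -0.01179885]
[(-66, [0.6158, 0.0561]), (-31, [0.6122, 0.0212]), (31, [0.6058, -0.0404]), (66, [0.6022, -0.0753])]
t 17.07 p [ 0.5923 -0.0821  0.0762] jaw -5.8 q6 -0.08 w 0.456 F [-0.3 -0.  -0.3] tilt 0.005 | turn 0.1 x 0.0079 y 0.0092 z 0.0015 (after turn)
```

>>> jog_arm(plan=[{"claw": 0.7, "x": 0.009, "y": 0.0105, "z": 0, "turn": 0}, {"claw": 0.7, "x": 0, "y": 0, "z": 0.01, "turn": 0}, {"claw": 0.7, "x": 0, "y": 0, "z": 0.008, "turn": 0}, {"claw": 0.7, "x": 0, "y": 0, "z": 0, "turn": 0}])

```text
time: 17.58
tool_pos: [0.6052, -0.0736, 0.059]
tcp_rot: [-2.329, -2.106, 0.003]
wrist_force: [-0.2, 0.4, -0.2]
width: 0.458
```

```bash
python3 - <<'E'
from h import *
togo([.6022,-.0753,.0425],-5.9)
c=bot.camera_params("wrist");np.save('cp7',c,allow_pickle=True); im=snap("wrist","w7.png")
cv2.imwrite('pics/w7c.png',cv2.resize(im[130:330,230:420,::-1],None,fx=3,fy=3,interpolation=cv2.INTER_CUBIC))
E
```

```text
t 17.57 p [ 0.6052 -0.0736  0.059 ] jaw -5.7 q6 -0.06 w 0.458 F [-0.2  0.4 -0.2] tilt 0.003 | turn 0.2 x -0.0020 y -0.0028 z 0.0165 (after turn)
```

View pics/w7c.png

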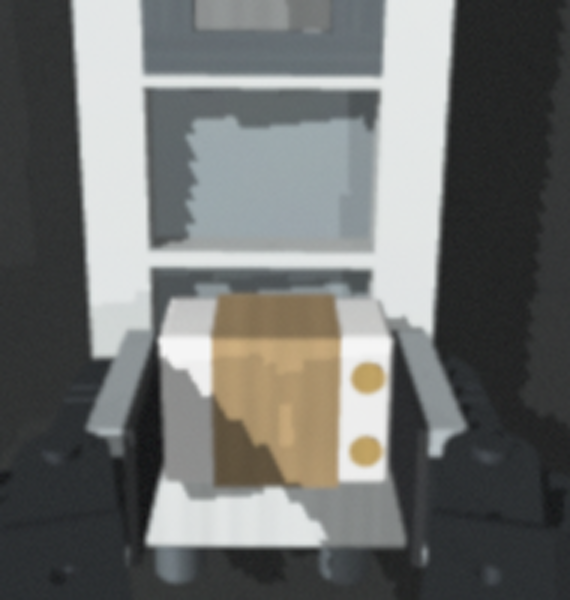

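```bash
cat > m7.py <<'E'
from h import *
c=np.load('cp7.npy',allow_pickle=True).item()
a=np.radians(-5.9); ux=np.array([np.sin(a),-np.cos(a)]); uy=np.array([np.cos(a),np.sin(a)])
def f(x,y,z):
    p=ray(0,230+x/3,130+y/3,z,c)[:2]; return (p-[.609,-.0096])@np.c_[ux,uy]*1000
print("pocket3",[f(x,y,.044).round(1).tolist() for x,y in[(144,88),(380,88),(149,250),(374,250)]])
print("p4 far",[f(x,y,.044).round(1).tolist() for x,y in[(152,268),(371,268)]])
for zb in(.049,.051,.053): print(zb,"pack bottom edge",[f(x,y,zb).round(1).tolist() for x,y in[(168,296),(380,296)]],"top",[f(x,y,zb+.02).round(1).tolist() for x,y in[(161,337),(391,337),(163,487),(388,487)]])
E
python3 m7.py
```

```text
pocket3 [[15.2, -21.9], [15.1, 21.5], [46.6, -22.2], [46.4, 21.4]]
p4 far [[50.3, -21.8], [50.1, 21.0]]
0.049 pack bottom edge [[54.1, -18.2], [54.0, 22.3]] top [[53.6, -16.9], [53.5, 21.8], [82.6, -17.5], [82.4, 22.5]]
0.051 pack bottom edge [[53.4, -17.9], [53.2, 22.0]] top [[52.7, -16.6], [52.6, 21.5], [81.3, -17.2], [81.1, 22.2]]
0.053 pack bottom edge [[52.6, -17.6], [52.4, 21.8]] top [[51.8, -16.3], [51.7, 21.3], [79.9, -16.9], [79.8, 21.9]]
```

>>> jog_arm(plan=[{"claw": 0.7, "x": 0.0006, "y": -0.0026, "z": 0, "turn": 0.2}, {"claw": 0.7, "x": 0, "y": 0, "z": 0.005, "turn": 0}, {"claw": 0.7, "x": 0, "y": 0, "z": 0.004, "turn": 0}, {"claw": 0.7, "x": 0, "y": 0, "z": 0.003, "turn": 0}, {"claw": 0.7, "x": 0, "y": 0, "z": 0, "turn": 0}])

```text
time: 18.25
tool_pos: [0.6035, -0.0727, 0.0478]
tcp_rot: [-2.333, -2.103, 0.001]
wrist_force: [0.3, -0.3, -0.7]
width: 0.457
```

>>> jog_arm(plan=[{"claw": 0.7, "x": 0, "y": 0, "z": 0.002, "turn": 0}, {"claw": 0.7, "x": 0, "y": 0, "z": 0.002, "turn": 0}, {"claw": 0.7, "x": 0, "y": 0, "z": 0, "turn": 0}])

```text
time: 18.62
tool_pos: [0.6037, -0.0728, 0.0442]
tcp_rot: [-2.333, -2.103, 0.0]
wrist_force: [0.2, 0.3, -0.1]
width: 0.455
```

>>> jog_arm(plan=[{"claw": 0.7, "x": 0, "y": 0, "z": 0.002, "turn": 0}, {"claw": 0.7, "x": 0, "y": 0, "z": 0.001, "turn": 0}, {"claw": 0.7, "x": 0, "y": 0, "z": 0, "turn": 0}])

```text
time: 19.0
tool_pos: [0.6041, -0.0728, 0.0428]
tcp_rot: [2.333, 2.103, 0.0]
wrist_force: [-3.1, 0.6, 6.9]
width: 0.458
```

>>> jog_arm(plan=[{"claw": 0.2, "x": 0, "y": 0, "z": 0, "turn": 0}, {"claw": 0.2, "x": 0, "y": 0, "z": 0, "turn": 0}, {"claw": 0.2, "x": 0, "y": 0, "z": 0, "turn": 0}, {"claw": 0, "x": 0, "y": 0, "z": -0.04, "turn": 0}, {"claw": 0, "x": 0, "y": 0, "z": -0.05, "turn": 0}, {"claw": 0, "x": 0, "y": 0, "z": -0.05, "turn": 0}, {"claw": 0, "x": 0, "y": -0.02, "z": -0.05, "turn": 0}, {"claw": 0, "x": 0, "y": -0.02, "z": 0, "turn": 0}, {"claw": 0, "x": 0, "y": 0, "z": 0, "turn": 0}, {"claw": 0, "x": 0, "y": 0, "z": 0, "turn": 0}])

```text
time: 20.25
tool_pos: [0.564, -0.0686, 0.2304]
tcp_rot: [-2.333, -2.103, 0.001]
wrist_force: [-0.6, -1.4, 0.7]
width: 1.004
```

```bash
python3 - <<'E'
from h import *
c=bot.camera_params("wrist"); np.save('cp8',c,allow_pickle=True); im=snap("wrist","w8.png"); s=bot.read_state()
togo([.589,-.279,.006],26)
print("pack seated px",pix(0,[[.6022,-.0753,.054]],c),"B",pix(0,[[.589,-.279,.02]],c),"C",pix(0,[[.43,-.343,.02]],c))
E
```

```text
t 20.30 p [ 0.564  -0.0686  0.2302] jaw -5.9 q6 -0.06 w 0.999 F [ 0.3 -0.2  0.2] tilt 0.002 | turn -31.9 x -0.2000 y -0.0698 z 0.2242 (after turn)
pack seated px [[356.11487866 185.35823391]] B [[354.25638891 316.65822636]] C [[254.14141613 360.74600055]]
```

View pics/w8.png

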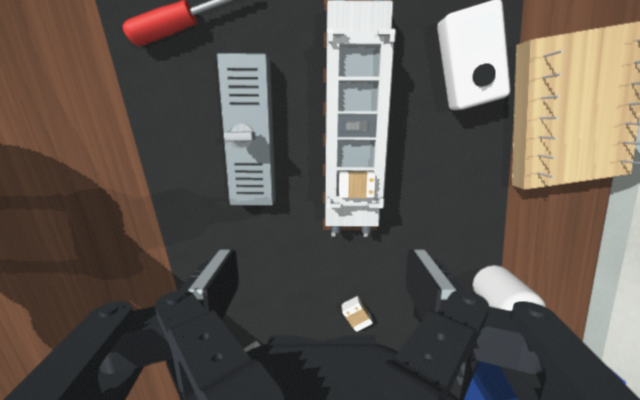

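Pack A sits square in the near-end pocket at (357,185), and pack B is at (356,313).

>>> jog_arm(plan=[{"claw": 0, "x": 0, "y": 0, "z": 0, "turn": -10.6}, {"claw": 0, "x": 0, "y": 0, "z": 0, "turn": -10.6}, {"claw": 0, "x": 0, "y": 0, "z": 0, "turn": -10.6}, {"claw": 0, "x": -0.05, "y": -0.018, "z": 0.02, "turn": 0}, {"claw": 0, "x": -0.05, "y": -0.018, "z": 0.02, "turn": 0}, {"claw": 0, "x": -0.05, "y": -0.018, "z": 0.02, "turn": 0}, {"claw": 0, "x": -0.05, "y": -0.016, "z": 0.02, "turn": 0}, {"claw": 0, "x": 0, "y": 0, "z": 0, "turn": 0}, {"claw": 0, "x": 0, "y": 0, "z": 0, "turn": 0}])

```text
time: 21.42
tool_pos: [0.588, -0.279, 0.15]
tcp_rot: [-1.668, -2.659, -0.0]
wrist_force: [-0.1, -0.7, 0.5]
width: 1.001
```

```bash
python3 - <<'E'
from h import *
c=bot.camera_params("wrist"); im=snap("wrist","w9.png")
p=pix(0,[[.589,-.279,.02]],c)[0].astype(int); print(p)
packs(im,c,[tuple(p)],50,z=.02); packs(im,c,[tuple(p)],50,thr=140,z=.02)
togo([.591,-.279,.008],26)
E
```

```text
[323 194]
(np.int64(323), np.int64(194)) centre [ 0.5921 -0.2795] size [29.2 44.1] long axis deg 116.7 n 1285
(np.int64(323), np.int64(194)) centre [ 0.5925 -0.2797] size [29. 43.] long axis deg 115.8 n 1263
t 21.48 p [ 0.5884 -0.2785  0.1508] jaw 25.9 q6 -0.93 w 1.001 F [0.6 0.3 0.7] tilt 0.001 | turn -0.1 x -0.0016 y 0.0021 z 0.1428 (after turn)
```

>>> jog_arm(plan=[{"claw": 0, "x": -0.0024, "y": 0.003, "z": 0.05, "turn": 0}, {"claw": 0, "x": 0, "y": 0, "z": 0.05, "turn": 0}, {"claw": 0, "x": 0, "y": 0, "z": 0.04, "turn": 0}, {"claw": 0.75, "x": 0, "y": 0, "z": 0, "turn": 0}, {"claw": 0.75, "x": 0, "y": 0, "z": 0, "turn": 0}, {"claw": 0.75, "x": 0, "y": 0, "z": 0, "turn": 0}, {"claw": 0.75, "x": 0, "y": 0, "z": 0, "turn": 0}, {"claw": 0.75, "x": 0, "y": 0, "z": 0, "turn": 0}], newtons=25)

```text
time: 22.48
tool_pos: [0.5943, -0.2809, 0.0146]
tcp_rot: [1.666, 2.658, 0.001]
wrist_force: [1.0, 1.5, 6.7]
width: 0.319
```

>>> jog_arm(plan=[{"claw": 0, "x": 0, "y": 0, "z": 0, "turn": 0}, {"claw": 0, "x": 0, "y": 0, "z": 0, "turn": 0}, {"claw": 0, "x": 0, "y": 0, "z": 0, "turn": 0}, {"claw": 0, "x": 0, "y": 0, "z": 0, "turn": 0}])

```text
time: 22.98
tool_pos: [0.5918, -0.28, 0.011]
tcp_rot: [-1.668, -2.662, 0.0]
wrist_force: [0.5, 0.6, -0.3]
width: 1.001
```

>>> jog_arm(plan=[{"claw": 0, "x": 0, "y": 0, "z": 0, "turn": 10}, {"claw": 0, "x": 0, "y": 0, "z": 0, "turn": 10}, {"claw": 0, "x": 0, "y": 0, "z": 0, "turn": 10}, {"claw": 0, "x": 0, "y": 0, "z": 0, "turn": 10}, {"claw": 0, "x": 0, "y": 0, "z": 0, "turn": 10}, {"claw": 0, "x": 0, "y": 0, "z": 0, "turn": 10}, {"claw": 0, "x": 0, "y": 0, "z": 0, "turn": 10}, {"claw": 0, "x": 0, "y": 0, "z": 0, "turn": 10}, {"claw": 0, "x": 0, "y": 0, "z": 0, "turn": 10}, {"claw": 0, "x": 0, "y": 0, "z": 0, "turn": 0}])

```text
time: 24.22
tool_pos: [0.5919, -0.28, 0.0112]
tcp_rot: [-3.061, -0.706, 0.0]
wrist_force: [0.5, -0.3, -0.3]
width: 0.996
```

```bash
python3 - <<'E'
from h import *
togo([.592,-.2795,.0083],-64)
c=bot.camera_params("wrist"); im=snap("wrist","w10.png")
s,p,M=pose(); q=pix(0,[[p[0],p[1],.02]],c)[0].astype(int); print(q)
packs(im,c,[tuple(q)],45)
E
```

```text
t 24.23 p [ 0.5919 -0.28    0.0112] jaw -64.0 q6 0.64 w 0.996 F [ 0.5 -0.3 -0.3] tilt 0.000 | turn -0.0 x 0.0003 y -0.0004 z 0.0029 (after turn)
[320 260]
(np.int64(320), np.int64(260)) centre [ 0.5922 -0.2801] size [48.4 47.6] long axis deg 23.3 n 6655
```

>>> jog_arm(plan=[{"claw": 0, "x": 0.0018, "y": 0.0015, "z": 0.0028, "turn": 0}, {"claw": 0.7, "x": 0, "y": 0, "z": 0, "turn": 0}, {"claw": 0.7, "x": 0, "y": 0, "z": 0, "turn": 0}, {"claw": 0.7, "x": 0, "y": 0, "z": 0, "turn": 0}, {"claw": 0.7, "x": 0, "y": 0, "z": 0, "turn": 0}, {"claw": 0.7, "x": 0, "y": 0, "z": 0, "turn": 0}], newtons=40)

```text
time: 25.02
tool_pos: [0.5945, -0.2807, 0.0088]
tcp_rot: [3.062, 0.703, 0.001]
wrist_force: [0.7, 0.4, 1.6]
width: 0.459
```

>>> jog_arm(plan=[{"claw": 0.7, "x": 0, "y": 0, "z": -0.035, "turn": 0}, {"claw": 0.7, "x": 0, "y": 0, "z": -0.04, "turn": 0}, {"claw": 0.7, "x": 0, "y": 0, "z": -0.01, "turn": -10}, {"claw": 0.7, "x": 0, "y": 0, "z": 0, "turn": -10}, {"claw": 0.7, "x": 0, "y": 0, "z": 0, "turn": -10}, {"claw": 0.7, "x": 0, "y": 0, "z": 0, "turn": -10}, {"claw": 0.7, "x": 0, "y": 0, "z": 0, "turn": -10}, {"claw": 0.7, "x": 0, "y": 0, "z": 0, "turn": -8.1}, {"claw": 0.7, "x": 0, "y": 0, "z": 0, "turn": 0}])

```text
time: 26.15
tool_pos: [0.5939, -0.2803, 0.093]
tcp_rot: [-2.336, -2.099, 0.001]
wrist_force: [-0.4, 0.1, -0.3]
width: 0.454
```

```bash
cat >> h.py <<'E'
A0=np.radians(-5.9); UX=np.array([np.sin(A0),-np.cos(A0)]); UY=np.array([np.cos(A0),np.sin(A0)]); CT=np.array([.610,-.0085])
E
python3 - <<'E'
from h import *
togo(np.r_[CT+UX*.031,.09],-5.9)
E
```

```text
t 26.15 p [ 0.5939 -0.2803  0.093 ] jaw -6.1 q6 -0.37 w 0.454 F [-0.4  0.1 -0.3] tilt 0.001 | turn -0.2 x 0.2410 y -0.0119 z 0.0030 (after turn)
```

>>> jog_arm(plan=[{"claw": 0.7, "x": 0.04, "y": -0.0022, "z": 0, "turn": -0.2}, {"claw": 0.7, "x": 0.04, "y": -0.002, "z": 0, "turn": 0}, {"claw": 0.7, "x": 0.04, "y": -0.002, "z": 0, "turn": 0}, {"claw": 0.7, "x": 0.04, "y": -0.002, "z": 0, "turn": 0}, {"claw": 0.7, "x": 0.04, "y": -0.002, "z": 0, "turn": 0}, {"claw": 0.7, "x": 0.04, "y": -0.002, "z": 0, "turn": 0}, {"claw": 0.7, "x": 0, "y": 0, "z": 0.015, "turn": 0}, {"claw": 0.7, "x": 0, "y": 0, "z": 0.01, "turn": 0}, {"claw": 0.7, "x": 0, "y": 0, "z": 0, "turn": 0}, {"claw": 0.7, "x": 0, "y": 0, "z": 0, "turn": 0}])

```text
time: 27.4
tool_pos: [0.6067, -0.0416, 0.0684]
tcp_rot: [-2.334, -2.103, 0.0]
wrist_force: [-0.1, 0.5, -1.2]
width: 0.455
```

```bash
sed -i 's/CT=np.array(.*/CT=np.array([.6095,-.0095])/' h.py
python3 - <<'E'
from h import *
for i in range(3): bot.read_camera("wrist"); togo(np.r_[CT+UX*.031,.0435],-5.9)
c=bot.camera_params("wrist");np.save('cp11',c,allow_pickle=True); im=snap("wrist","w11.png")
cv2.imwrite('pics/w11c.png',cv2.resize(im[130:330,230:420,::-1],None,fx=3,fy=3,interpolation=cv2.INTER_CUBIC))
E
```

```text
t 27.45 p [ 0.607  -0.0415  0.0687] jaw -5.9 q6 -0.01 w 0.456 F [ 0.2 -0.3 -1.2] tilt 0.000 | turn -0.0 x 0.0011 y -0.0008 z 0.0252 (after turn)
t 27.50 p [ 0.6071 -0.0414  0.0689] jaw -5.9 q6 -0.01 w 0.455 F [-0.3 -0.2 -1.1] tilt 0.001 | turn -0.0 x 0.0010 y -0.0009 z 0.0254 (after turn)
t 27.55 p [ 0.6072 -0.0413  0.069 ] jaw -5.9 q6 -0.01 w 0.457 F [-0.1  0.7  0.1] tilt 0.001 | turn -0.0 x 0.0009 y -0.0010 z 0.0255 (after turn)
```

View pics/w11c.png

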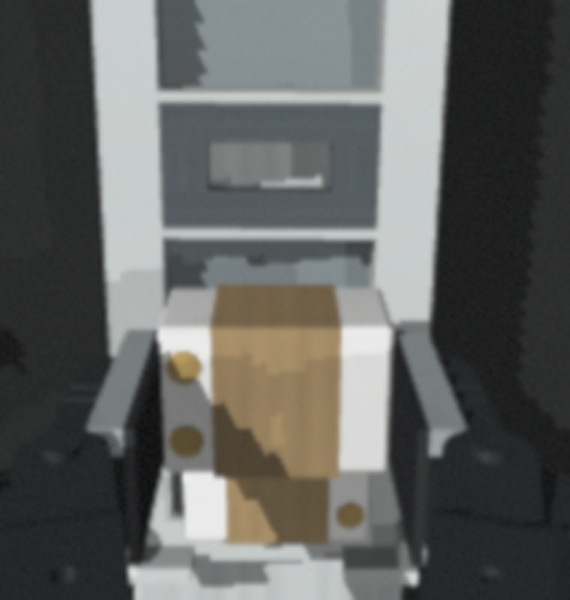

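```bash
cat > m11.py <<'E'
from h import *
c=np.load('cp11.npy',allow_pickle=True).item()
def f(x,y,z):
    p=ray(0,230+x/3,130+y/3,z,c)[:2]; return ((p-CT)@np.c_[UX,UY]*1000).round(1).tolist()
print("slotbox",[f(x,y,.044) for x,y in[(160,104),(381,104),(164,230),(378,230)]],"p2near",[f(x,y,.044) for x,y in[(159,92),(382,92)]],"slot",[f(x,y,.044) for x,y in[(208,142),(331,142),(208,188),(330,188)]])
print("p3 far",[f(x,y,.044) for x,y in[(165,239),(375,239)]])
for zb in(.058,.060,.062): print(zb,"bottom",[f(x,y,zb) for x,y in[(168,286),(380,286)]],"top",[f(x,y,zb+.02) for x,y in[(161,327),(391,327),(163,473),(388,473)]])
E
python3 m11.py
```

```text
slotbox [[-12.5, -22.0], [-12.5, 21.4], [13.4, -22.2], [13.4, 21.7]] p2near [[-14.9, -22.1], [-14.9, 21.5]] slot [[-5.0, -12.8], [-4.9, 11.7], [4.5, -13.0], [4.5, 11.7]]
p3 far [[15.3, -22.1], [15.3, 21.1]]
0.058 bottom [[20.3, -20.0], [20.3, 20.6]] top [[20.0, -18.7], [20.1, 20.1], [48.2, -19.4], [48.2, 20.6]]
0.06 bottom [[19.5, -19.7], [19.5, 20.4]] top [[19.1, -18.4], [19.2, 19.8], [46.9, -19.2], [46.9, 20.3]]
0.062 bottom [[18.7, -19.4], [18.8, 20.1]] top [[18.3, -18.2], [18.3, 19.5], [45.6, -18.9], [45.6, 20.0]]
```

>>> jog_arm(plan=[{"claw": 0.7, "x": 0.0016, "y": -0.001, "z": 0.008, "turn": 0}, {"claw": 0.7, "x": 0, "y": 0, "z": 0.006, "turn": 0}, {"claw": 0.7, "x": 0, "y": 0, "z": 0.004, "turn": 0}, {"claw": 0.7, "x": 0, "y": 0, "z": 0.003, "turn": 0}, {"claw": 0.7, "x": 0, "y": 0, "z": 0, "turn": 0}])

```text
time: 28.22
tool_pos: [0.6057, -0.0388, 0.0471]
tcp_rot: [-2.331, -2.105, 0.001]
wrist_force: [-0.1, 1.0, -0.6]
width: 0.451
```

>>> jog_arm(plan=[{"claw": 0.7, "x": 0, "y": 0, "z": 0.002, "turn": 0}, {"claw": 0.7, "x": 0, "y": 0, "z": 0.002, "turn": 0}, {"claw": 0.7, "x": 0, "y": 0, "z": 0, "turn": 0}])

```text
time: 28.6
tool_pos: [0.6058, -0.0389, 0.0434]
tcp_rot: [-2.332, -2.105, 0.0]
wrist_force: [0.1, -0.4, -1.1]
width: 0.456
```

>>> jog_arm(plan=[{"claw": 0.7, "x": 0, "y": 0, "z": 0.001, "turn": 0}, {"claw": 0.7, "x": 0, "y": 0, "z": 0.001, "turn": 0}, {"claw": 0.7, "x": 0, "y": 0, "z": 0, "turn": 0}])

```text
time: 28.98
tool_pos: [0.6061, -0.0389, 0.0428]
tcp_rot: [2.332, 2.105, 0.0]
wrist_force: [-4.0, 0.4, 6.9]
width: 0.453
```

>>> jog_arm(plan=[{"claw": 0.2, "x": 0, "y": 0, "z": 0, "turn": 0}, {"claw": 0.2, "x": 0, "y": 0, "z": 0, "turn": 0}, {"claw": 0.2, "x": 0, "y": 0, "z": 0, "turn": 0}, {"claw": 0, "x": 0, "y": 0, "z": -0.03, "turn": 0}, {"claw": 0, "x": 0, "y": 0, "z": -0.04, "turn": -10}, {"claw": 0, "x": 0, "y": 0, "z": -0.04, "turn": -10}, {"claw": 0, "x": 0, "y": 0, "z": 0, "turn": -10}, {"claw": 0, "x": 0, "y": 0, "z": 0, "turn": -5}, {"claw": 0, "x": -0.02, "y": -0.033, "z": 0, "turn": 0}, {"claw": 0, "x": -0.02, "y": -0.033, "z": 0, "turn": 0}])

```text
time: 30.22
tool_pos: [0.5674, -0.1063, 0.1513]
tcp_rot: [-1.589, -2.71, 0.0]
wrist_force: [0.2, -0.1, -0.2]
width: 0.999
```

>>> jog_arm(plan=[{"claw": 0, "x": -0.02, "y": -0.033, "z": 0, "turn": 0}, {"claw": 0, "x": -0.02, "y": -0.033, "z": 0, "turn": 0}, {"claw": 0, "x": -0.02, "y": -0.033, "z": 0, "turn": 0}, {"claw": 0, "x": -0.02, "y": -0.033, "z": 0, "turn": 0}, {"claw": 0, "x": -0.02, "y": -0.033, "z": 0, "turn": 0}, {"claw": 0, "x": -0.02, "y": -0.033, "z": 0, "turn": 0}, {"claw": 0, "x": -0.02, "y": -0.037, "z": 0, "turn": 0}, {"claw": 0, "x": 0, "y": 0, "z": 0, "turn": 0}, {"claw": 0, "x": 0, "y": 0, "z": 0, "turn": 0}])

```text
time: 31.35
tool_pos: [0.4307, -0.3425, 0.1514]
tcp_rot: [-1.592, -2.708, -0.001]
wrist_force: [-0.3, 0.3, 0.4]
width: 1.003
```

```bash
python3 - <<'E'
from h import *
c=bot.camera_params("wrist"); im=snap("wrist","w12.png"); np.save('cp12',c,allow_pickle=True)
p=pix(0,[[.43,-.343,.02]],c)[0].astype(int); print(p)
for t in(100,130): packs(im,c,[tuple(p)],50,thr=t,z=.02)
togo([.43,-.343,.0085],29)
snap("top","top12.png")
E
```

```text
[321 193]
(np.int64(321), np.int64(193)) centre [ 0.3955 -0.364 ] size [ 25.  101.3] long axis deg 119.1 n 1463
(np.int64(321), np.int64(193)) centre [ 0.4291 -0.3458] size [29.1 43.1] long axis deg 119.1 n 1262
t 31.40 p [ 0.431  -0.3421  0.1514] jaw 29.2 q6 -1.23 w 1.002 F [ 0.4  0.2 -0.5] tilt 0.001 | turn 0.2 x -0.0003 y -0.0013 z 0.1429 (after turn)
```

>>> jog_arm(plan=[{"claw": 0, "x": -0.002, "y": -0.003, "z": 0.05, "turn": 0}, {"claw": 0, "x": 0, "y": 0, "z": 0.05, "turn": 0}, {"claw": 0, "x": 0, "y": 0, "z": 0.04, "turn": 0}, {"claw": 0.75, "x": 0, "y": 0, "z": 0, "turn": 0}, {"claw": 0.75, "x": 0, "y": 0, "z": 0, "turn": 0}, {"claw": 0.75, "x": 0, "y": 0, "z": 0, "turn": 0}, {"claw": 0.75, "x": 0, "y": 0, "z": 0, "turn": 0}, {"claw": 0.75, "x": 0, "y": 0, "z": 0, "turn": 0}], newtons=25)

```text
time: 32.45
tool_pos: [0.431, -0.3473, 0.0141]
tcp_rot: [1.589, 2.705, -0.001]
wrist_force: [-0.3, 1.4, 6.9]
width: 0.316
```

>>> jog_arm(plan=[{"claw": 0, "x": 0, "y": 0, "z": 0, "turn": 0}, {"claw": 0, "x": 0, "y": 0, "z": 0, "turn": 0}, {"claw": 0, "x": 0, "y": 0, "z": 0, "turn": 0}, {"claw": 0, "x": 0, "y": 0, "z": 0, "turn": 0}])

```text
time: 32.95
tool_pos: [0.4289, -0.3458, 0.0113]
tcp_rot: [-1.591, -2.709, -0.0]
wrist_force: [-0.6, -0.2, -1.0]
width: 0.999
```

>>> jog_arm(plan=[{"claw": 0, "x": 0, "y": 0, "z": 0, "turn": 10}, {"claw": 0, "x": 0, "y": 0, "z": 0, "turn": 10}, {"claw": 0, "x": 0, "y": 0, "z": 0, "turn": 10}, {"claw": 0, "x": 0, "y": 0, "z": 0, "turn": 10}, {"claw": 0, "x": 0, "y": 0, "z": 0, "turn": 10}, {"claw": 0, "x": 0, "y": 0, "z": 0, "turn": 10}, {"claw": 0, "x": 0, "y": 0, "z": 0, "turn": 10}, {"claw": 0, "x": 0, "y": 0, "z": 0, "turn": 10}, {"claw": 0, "x": 0, "y": 0, "z": 0, "turn": 10}, {"claw": 0, "x": 0, "y": 0, "z": 0, "turn": 0}])

```text
time: 34.2
tool_pos: [0.429, -0.3459, 0.0114]
tcp_rot: [-3.039, -0.794, 0.0]
wrist_force: [0.3, -0.1, -0.2]
width: 0.995
```

>>> jog_arm(plan=[{"claw": 0, "x": 0.0012, "y": 0.002, "z": 0.0028, "turn": 0}, {"claw": 0.7, "x": 0, "y": 0, "z": 0, "turn": 0}, {"claw": 0.7, "x": 0, "y": 0, "z": 0, "turn": 0}, {"claw": 0.7, "x": 0, "y": 0, "z": 0, "turn": 0}, {"claw": 0.7, "x": 0, "y": 0, "z": 0, "turn": 0}, {"claw": 0.7, "x": 0, "y": 0, "z": 0, "turn": 0}], newtons=40)

```text
time: 34.95
tool_pos: [0.4313, -0.3473, 0.0089]
tcp_rot: [3.04, 0.791, 0.0]
wrist_force: [-1.2, -0.2, 1.8]
width: 0.455
```

>>> jog_arm(plan=[{"claw": 0.7, "x": 0, "y": 0, "z": -0.035, "turn": 0}, {"claw": 0.7, "x": 0, "y": 0, "z": -0.04, "turn": 0}, {"claw": 0.7, "x": 0, "y": 0, "z": -0.01, "turn": -10}, {"claw": 0.7, "x": 0, "y": 0, "z": 0, "turn": -10}, {"claw": 0.7, "x": 0, "y": 0, "z": 0, "turn": -10}, {"claw": 0.7, "x": 0, "y": 0, "z": 0, "turn": -10}, {"claw": 0.7, "x": 0, "y": 0, "z": 0, "turn": -10}, {"claw": 0.7, "x": 0, "y": 0, "z": 0, "turn": -5}, {"claw": 0.7, "x": 0, "y": 0, "z": 0, "turn": 0}])

```text
time: 36.08
tool_pos: [0.4308, -0.3468, 0.0933]
tcp_rot: [-2.332, -2.104, 0.0]
wrist_force: [-0.4, 0.2, -0.2]
width: 0.452
```

```bash
python3 - <<'E'
from h import *
togo(np.r_[CT-UX*.031,.093],-5.9)
E
```

```text
t 36.08 p [ 0.4308 -0.3468  0.0933] jaw -5.9 q6 -0.62 w 0.452 F [-0.4  0.2 -0.2] tilt 0.001 | turn 0.0 x 0.3849 y 0.1431 z 0.0003 (after turn)
```

>>> jog_arm(plan=[{"claw": 0.7, "x": 0.0385, "y": 0.0143, "z": 0, "turn": 0}, {"claw": 0.7, "x": 0.0385, "y": 0.0143, "z": 0, "turn": 0}, {"claw": 0.7, "x": 0.0385, "y": 0.0143, "z": 0, "turn": 0}, {"claw": 0.7, "x": 0.0385, "y": 0.0143, "z": 0, "turn": 0}, {"claw": 0.7, "x": 0.0385, "y": 0.0143, "z": 0, "turn": 0}, {"claw": 0.7, "x": 0.0385, "y": 0.0143, "z": 0, "turn": 0}, {"claw": 0.7, "x": 0.0385, "y": 0.0143, "z": 0, "turn": 0}, {"claw": 0.7, "x": 0.0385, "y": 0.0143, "z": 0, "turn": 0}, {"claw": 0.7, "x": 0.0385, "y": 0.0143, "z": 0, "turn": 0}, {"claw": 0.7, "x": 0.0385, "y": 0.0143, "z": 0, "turn": 0}])

```text
time: 37.33
tool_pos: [0.6128, 0.0226, 0.0935]
tcp_rot: [-2.334, -2.103, 0.001]
wrist_force: [0.4, -0.5, -0.4]
width: 0.452
```

>>> jog_arm(plan=[{"claw": 0.7, "x": 0, "y": 0, "z": 0.015, "turn": 0}, {"claw": 0.7, "x": 0, "y": 0, "z": 0.01, "turn": 0}, {"claw": 0.7, "x": 0, "y": 0, "z": 0, "turn": 0}, {"claw": 0.7, "x": 0, "y": 0, "z": 0, "turn": 0}])

```text
time: 37.83
tool_pos: [0.6122, 0.0203, 0.0686]
tcp_rot: [-2.333, -2.103, 0.001]
wrist_force: [-0.8, 0.5, 0.2]
width: 0.453
```

```bash
python3 - <<'E'
from h import *
for i in range(2): bot.read_camera("wrist"); togo([.6125,.0222,.0435],-5.9)
E
```

```text
t 37.88 p [0.6126 0.0205 0.069 ] jaw -5.9 q6 0.10 w 0.456 F [ 1.1 -0.1 -1. ] tilt 0.000 | turn -0.0 x 0.0017 y -0.0003 z 0.0255 (after turn)
t 37.92 p [0.6128 0.0206 0.0692] jaw -5.9 q6 0.10 w 0.452 F [-0.6 -0.6 -0.7] tilt 0.001 | turn -0.0 x 0.0016 y -0.0005 z 0.0257 (after turn)
```

>>> jog_arm(plan=[{"claw": 0.7, "x": 0.0013, "y": -0.0005, "z": 0.008, "turn": 0}, {"claw": 0.7, "x": 0, "y": 0, "z": 0.006, "turn": 0}, {"claw": 0.7, "x": 0, "y": 0, "z": 0.004, "turn": 0}, {"claw": 0.7, "x": 0, "y": 0, "z": 0.003, "turn": 0}, {"claw": 0.7, "x": 0, "y": 0, "z": 0, "turn": 0}])

```text
time: 38.55
tool_pos: [0.6119, 0.0227, 0.0473]
tcp_rot: [-2.331, -2.105, 0.001]
wrist_force: [0.1, -0.8, -0.8]
width: 0.452
```

>>> jog_arm(plan=[{"claw": 0.7, "x": 0, "y": 0, "z": 0.002, "turn": 0}, {"claw": 0.7, "x": 0, "y": 0, "z": 0.002, "turn": 0}, {"claw": 0.7, "x": 0, "y": 0, "z": 0, "turn": 0}])

```text
time: 38.92
tool_pos: [0.6121, 0.0227, 0.0436]
tcp_rot: [-2.332, -2.105, 0.0]
wrist_force: [-0.4, -0.1, 0.1]
width: 0.452
```

>>> jog_arm(plan=[{"claw": 0.7, "x": 0, "y": 0, "z": 0.001, "turn": 0}, {"claw": 0.7, "x": 0, "y": 0, "z": 0.001, "turn": 0}, {"claw": 0.7, "x": 0, "y": 0, "z": 0, "turn": 0}])

```text
time: 39.3
tool_pos: [0.6124, 0.0227, 0.0429]
tcp_rot: [2.332, 2.105, 0.0]
wrist_force: [-3.3, -0.3, 6.2]
width: 0.453
```

>>> jog_arm(plan=[{"claw": 0.2, "x": 0, "y": 0, "z": 0, "turn": 0}, {"claw": 0.2, "x": 0, "y": 0, "z": 0, "turn": 0}, {"claw": 0.2, "x": 0, "y": 0, "z": 0, "turn": 0}, {"claw": 0, "x": 0, "y": 0, "z": -0.04, "turn": 0}, {"claw": 0, "x": 0, "y": -0.02, "z": -0.05, "turn": 0}, {"claw": 0, "x": 0, "y": -0.03, "z": -0.05, "turn": 0}, {"claw": 0, "x": 0, "y": -0.03, "z": -0.04, "turn": 0}, {"claw": 0, "x": 0, "y": 0, "z": 0, "turn": 0}, {"claw": 0, "x": 0, "y": 0, "z": 0, "turn": 0}])

```text
time: 40.42
tool_pos: [0.5326, 0.0308, 0.2214]
tcp_rot: [2.332, 2.105, 0.0]
wrist_force: [0.0, -0.1, -0.8]
width: 1.001
```

```bash
python3 - <<'E'
from h import *
bot.read_camera("wrist")
togo([.4796,-.0058,.05],84.7)
c=bot.camera_params("wrist");np.save('cp13',c,allow_pickle=True); im=snap("wrist","w13.png")
t=snap("top","top13.png")
a=cv2.resize(im[60:300,200:400,::-1],None,fx=2.4,fy=2.4,interpolation=cv2.INTER_CUBIC)
b=cv2.resize(t[160:280,260:480,::-1],None,fx=1.45,fy=1.45,interpolation=cv2.INTER_CUBIC)
o=np.zeros((580,800,3),np.uint8); o[:a.shape[0],:480]=a[:580]; o[:174,481:800]=b[:174,:319]; cv2.imwrite('pics/w13c.png',o)
E
```

```text
t 40.48 p [0.5323 0.0308 0.2204] jaw -5.8 q6 0.11 w 0.999 F [ 0.1 -0.4 -0.9] tilt 0.002 | turn 89.5 x -0.0491 y 0.0413 z 0.1704 (after turn)
```

View pics/w13c.png

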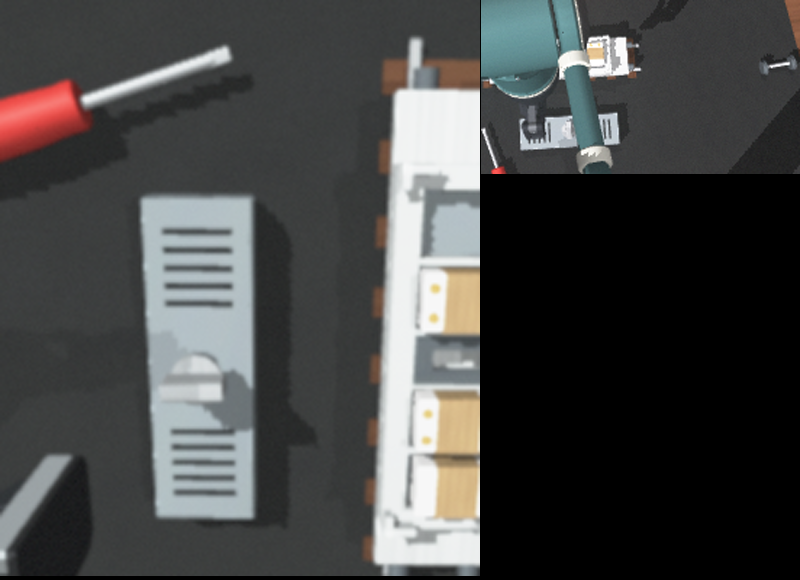

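Three packs are seated, the fourth pocket is empty, none are left on the bench, and the cover lies undisturbed with its wing crosswise. I'll measure the cover's pose from the same picture.

```bash
python3 - <<'E'
from h import *
c=np.load('cp13.npy',allow_pickle=True).item()
f=lambda x,y,z:ray(0,200+x/2.4,60+y/2.4,z,c)[:2]
A=np.array([f(*p,.026) for p in[(141,197),(253,197),(157,517),(253,518)]])
an=lambda d:round(float(np.degrees(np.arctan2(d[1],d[0]))),1)
print(A.round(4).tolist(),A.mean(0).round(4),an(A[1]-A[0]),an(A[3]-A[2]),an(A[0]-A[2]),an(A[1]-A[3]))
B=np.array([f(*p,.062) for p in[(160,387),(222,384),(160,401),(222,401)]]); print("wing",B.mean(0).round(4),an(B[3]-B[2]))
E
```

```text
[[0.4634, 0.0826], [0.5172, 0.0771], [0.4437, -0.0904], [0.4966, -0.0964]] [ 0.4802 -0.0068] -5.9 -6.5 83.5 83.2
wing [ 0.48  -0.007] -5.8
```

>>> jog_arm(plan=[{"claw": 0.4, "x": 0, "y": 0, "z": 0, "turn": -10}, {"claw": 0.4, "x": 0, "y": 0, "z": 0, "turn": -10}, {"claw": 0.4, "x": 0, "y": 0, "z": 0, "turn": -10}, {"claw": 0.4, "x": 0, "y": 0, "z": 0, "turn": -10}, {"claw": 0.4, "x": 0, "y": 0, "z": 0, "turn": -10}, {"claw": 0.4, "x": 0, "y": 0, "z": 0, "turn": -10}, {"claw": 0.4, "x": 0, "y": 0, "z": 0, "turn": -10}, {"claw": 0.4, "x": 0, "y": 0, "z": 0, "turn": -10}, {"claw": 0.4, "x": 0, "y": 0, "z": 0, "turn": -10}, {"claw": 0.4, "x": 0, "y": 0, "z": 0, "turn": 0}])

```text
time: 41.82
tool_pos: [0.5323, 0.0307, 0.22]
tcp_rot: [-0.163, -3.134, 0.0]
wrist_force: [-0.0, -0.1, -0.3]
width: 0.6
```

>>> jog_arm(plan=[{"claw": 0.4, "x": 0.025, "y": -0.021, "z": 0.04, "turn": 0}, {"claw": 0.4, "x": 0.0235, "y": -0.021, "z": 0.04, "turn": 0}, {"claw": 0.4, "x": 0, "y": 0, "z": 0.03, "turn": 0}, {"claw": 0.4, "x": 0, "y": 0, "z": 0, "turn": 0}, {"claw": 0.4, "x": 0, "y": 0, "z": 0, "turn": 0}])

```text
time: 42.45
tool_pos: [0.4812, -0.006, 0.1126]
tcp_rot: [0.162, 3.136, 0.0]
wrist_force: [1.0, -0.4, -0.2]
width: 0.599
```

```bash
python3 - <<'E'
from h import *
bot.read_camera("wrist"); togo([.4798,-.0063,.050],84)
E
```

```text
t 42.50 p [ 0.4818 -0.006   0.1132] jaw 84.1 q6 -1.53 w 0.598 F [-0.1  0.  -0.2] tilt 0.002 | turn 0.1 x 0.0019 y -0.0005 z 0.0632 (after turn)
```

>>> jog_arm(plan=[{"claw": 0.4, "x": 0.0015, "y": -0.0005, "z": 0.025, "turn": 0}, {"claw": 0.4, "x": 0, "y": 0, "z": 0.025, "turn": 0}, {"claw": 0.4, "x": 0, "y": 0, "z": 0.012, "turn": 0}, {"claw": 0.4, "x": 0, "y": 0, "z": 0, "turn": 0}])

```text
time: 43.0
tool_pos: [0.4788, -0.0062, 0.0499]
tcp_rot: [-0.16, -3.137, -0.0]
wrist_force: [0.3, 0.0, 0.4]
width: 0.601
```

>>> jog_arm(plan=[{"claw": 1, "x": 0, "y": 0, "z": 0, "turn": 0}, {"claw": 1, "x": 0, "y": 0, "z": 0, "turn": 0}, {"claw": 1, "x": 0, "y": 0, "z": 0, "turn": 0}, {"claw": 1, "x": 0, "y": 0, "z": 0, "turn": 0}, {"claw": 1, "x": 0, "y": 0, "z": 0, "turn": 0}, {"claw": 1, "x": 0, "y": 0, "z": 0, "turn": 0}], newtons=80)

```text
time: 43.75
tool_pos: [0.4794, -0.0064, 0.0502]
tcp_rot: [0.16, 3.136, -0.0]
wrist_force: [1.6, 0.2, 2.8]
width: 0.073
```

>>> jog_arm(plan=[{"claw": 1, "x": 0, "y": 0, "z": -0.02, "turn": 0}, {"claw": 1, "x": 0, "y": 0, "z": -0.03, "turn": 0}, {"claw": 1, "x": 0, "y": 0, "z": -0.03, "turn": 0}, {"claw": 1, "x": 0, "y": 0, "z": 0, "turn": 0}, {"claw": 1, "x": 0, "y": 0, "z": 0, "turn": 0}], newtons=80)

```text
time: 44.38
tool_pos: [0.4771, -0.0063, 0.1281]
tcp_rot: [-0.16, -3.135, -0.0]
wrist_force: [-0.7, 0.3, -1.6]
width: 0.071
```

```bash
python3 - <<'E'
from h import *
bot.read_camera("wrist"); togo(np.r_[CT,.12],84.1)
E
```

```text
t 44.42 p [ 0.4768 -0.0062  0.1277] jaw 84.2 q6 -1.53 w 0.076 F [-0.4 -0.3 -1.6] tilt 0.004 | turn 0.1 x -0.1323 y 0.0104 z 0.0077 (after turn)
```

>>> jog_arm(plan=[{"claw": 1, "x": -0.033, "y": 0.0026, "z": 0, "turn": 0}, {"claw": 1, "x": -0.033, "y": 0.0026, "z": 0, "turn": 0}, {"claw": 1, "x": -0.033, "y": 0.0026, "z": 0, "turn": 0}, {"claw": 1, "x": -0.033, "y": 0.0026, "z": 0, "turn": 0}, {"claw": 1, "x": 0, "y": 0, "z": 0.012, "turn": 0}, {"claw": 1, "x": 0, "y": 0, "z": 0, "turn": 0}, {"claw": 1, "x": 0, "y": 0, "z": 0, "turn": 0}])

```text
time: 45.3
tool_pos: [0.6091, -0.0094, 0.1163]
tcp_rot: [-0.16, -3.134, 0.0]
wrist_force: [-0.4, -1.0, -1.5]
width: 0.075
```

```bash
python3 - <<'E'
from h import *
bot.read_camera("wrist"); togo(np.r_[CT,.094],84.1)
c=bot.camera_params("wrist");np.save('cp14',c,allow_pickle=True); im=snap("wrist","w14.png")
cv2.imwrite('pics/w14c.png',cv2.resize(im[100:400,120:520,::-1],None,fx=2,fy=2,interpolation=cv2.INTER_CUBIC))
E
```

```text
t 45.35 p [ 0.6097 -0.0094  0.1171] jaw 84.2 q6 -1.52 w 0.077 F [ 0.4  0.3 -1.4] tilt 0.002 | turn 0.1 x 0.0002 y -0.0001 z 0.0231 (after turn)
```

View pics/w14c.png

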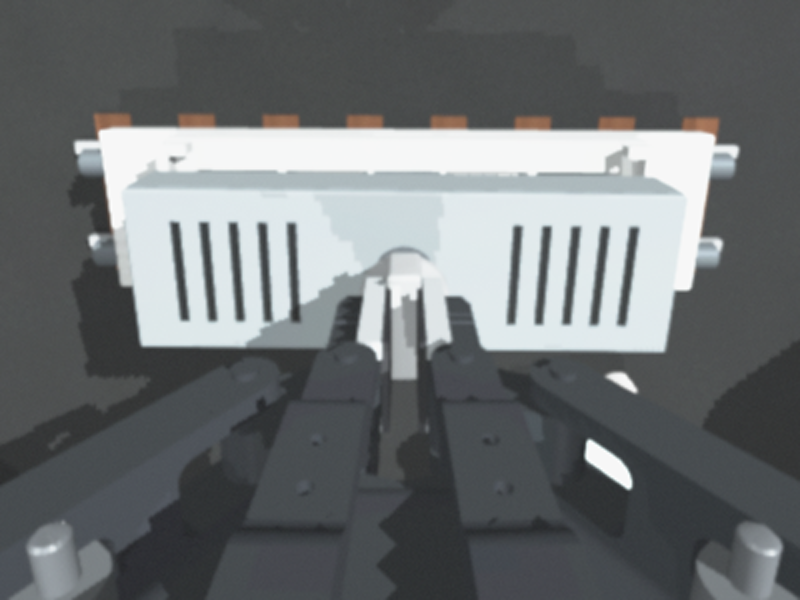

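The picture shows the cover held over the deck, its edges (128,190)–(685,193) parallel to the deck edge (101,130)–(716,135). That was the last picture I planned to view.

```bash
python3 - <<'E'
from h import *
c=np.load('cp14.npy',allow_pickle=True).item()
def f(x,y,z):
    p=ray(0,120+x/2,100+y/2,z,c)[:2]; return ((p-CT)@np.c_[UX,UY]*1000).round(1)
print("deck",f(101,130,.044),f(716,135,.044),"far",f(122,286,.044),f(692,290,.044))
for zr in(.0655,.0675):
  A=np.array([f(x,y,zr+.026) for x,y in[(128,190),(685,193),(141,346),(665,352)]])
  print(zr,"cover top",A.tolist(),A.mean(0),"rim near edge",f(137,177,zr),f(670,180,zr))
E
```

```text
deck [115.6 -38.1] [-118.1  -36.3] far [116.4  26.2] [-118.    27.9]
0.0655 cover top [[84.8, -27.1], [-85.1, -26.2], [87.7, 26.2], [-86.0, 28.5]] [0.35 0.35] rim near edge [ 94.  -24.9] [-92.5 -23.9]
0.0675 cover top [[83.8, -27.6], [-84.1, -26.7], [86.7, 25.1], [-85.0, 27.3]] [ 0.35  -0.475] rim near edge [ 93.  -25.4] [-91.5 -24.4]
```

>>> jog_arm(plan=[{"claw": 1, "x": 0.0002, "y": 0, "z": 0.006, "turn": 0}, {"claw": 1, "x": 0, "y": 0, "z": 0.005, "turn": 0}, {"claw": 1, "x": 0, "y": 0, "z": 0.004, "turn": 0}, {"claw": 1, "x": 0, "y": 0, "z": 0.003, "turn": 0}, {"claw": 1, "x": 0, "y": 0, "z": 0, "turn": 0}])

```text
time: 46.02
tool_pos: [0.6105, -0.0094, 0.0993]
tcp_rot: [-0.16, -3.137, -0.0]
wrist_force: [-0.1, -0.8, -2.1]
width: 0.076
```

>>> jog_arm(plan=[{"claw": 1, "x": 0, "y": 0, "z": 0.002, "turn": 0}, {"claw": 1, "x": 0, "y": 0, "z": 0.002, "turn": 0}, {"claw": 1, "x": 0, "y": 0, "z": 0, "turn": 0}])

```text
time: 46.4
tool_pos: [0.6107, -0.0094, 0.0955]
tcp_rot: [-0.16, -3.137, 0.0]
wrist_force: [-0.2, -0.7, -2.4]
width: 0.076
```

>>> jog_arm(plan=[{"claw": 1, "x": 0, "y": 0, "z": 0.001, "turn": 0}, {"claw": 1, "x": 0, "y": 0, "z": 0.001, "turn": 0}, {"claw": 1, "x": 0, "y": 0, "z": 0, "turn": 0}, {"claw": 1, "x": 0, "y": 0, "z": 0, "turn": 0}])

```text
time: 46.9
tool_pos: [0.6107, -0.0094, 0.094]
tcp_rot: [0.16, 3.137, -0.0]
wrist_force: [-2.5, 0.1, 2.1]
width: 0.075
```

>>> jog_arm(plan=[{"claw": 1, "x": 0, "y": 0, "z": 0.002, "turn": 0}, {"claw": 1, "x": 0, "y": 0, "z": 0.002, "turn": 0}, {"claw": 1, "x": 0, "y": 0, "z": 0.002, "turn": 0}, {"claw": 1, "x": 0, "y": 0, "z": 0, "turn": 0}])

```text
time: 47.4
tool_pos: [0.6106, -0.0094, 0.0883]
tcp_rot: [-0.16, -3.137, -0.0]
wrist_force: [-4.8, 0.2, 6.9]
width: 0.07
```

>>> jog_arm(plan=[{"claw": 1, "x": 0, "y": 0, "z": 0.003, "turn": 0}, {"claw": 1, "x": 0, "y": 0, "z": 0.003, "turn": 0}, {"claw": 1, "x": 0, "y": 0, "z": 0.003, "turn": 0}, {"claw": 1, "x": 0, "y": 0, "z": 0, "turn": 0}])

```text
time: 47.9
tool_pos: [0.6106, -0.0094, 0.0804]
tcp_rot: [-0.16, -3.137, -0.0]
wrist_force: [-7.3, 1.5, 12.1]
width: 0.077
```

>>> jog_arm(plan=[{"claw": 1, "x": 0, "y": 0, "z": 0.002, "turn": 0}, {"claw": 1, "x": 0, "y": 0, "z": 0.002, "turn": 0}, {"claw": 1, "x": 0, "y": 0, "z": 0, "turn": 0}])

```text
time: 48.28
tool_pos: [0.6109, -0.0094, 0.0801]
tcp_rot: [-0.16, -3.137, 0.0]
wrist_force: [-17.6, 0.8, 30.7]
width: 0.072
```

>>> jog_arm(plan=[{"claw": 1, "x": 0, "y": 0, "z": -0.0012, "turn": 0}, {"claw": 1, "x": 0, "y": 0, "z": 0, "turn": 10}, {"claw": 1, "x": 0, "y": 0, "z": 0, "turn": 10}, {"claw": 1, "x": 0, "y": 0, "z": 0, "turn": 10}, {"claw": 1, "x": 0, "y": 0, "z": 0, "turn": 10}, {"claw": 1, "x": 0, "y": 0, "z": 0, "turn": 10}, {"claw": 1, "x": 0, "y": 0, "z": 0, "turn": 10}, {"claw": 1, "x": 0, "y": 0, "z": 0, "turn": 10}, {"claw": 1, "x": 0, "y": 0, "z": 0, "turn": 10}, {"claw": 1, "x": 0, "y": 0, "z": 0, "turn": 10}])

```text
time: 49.52
tool_pos: [0.6115, -0.0088, 0.0803]
tcp_rot: [2.338, 2.098, 0.003]
wrist_force: [-11.4, 3.1, 23.7]
width: 0.074
```

>>> jog_arm(plan=[{"claw": 1, "x": 0, "y": 0, "z": 0, "turn": 0}, {"claw": 1, "x": 0, "y": 0, "z": -0.003, "turn": 0}, {"claw": 1, "x": 0, "y": 0, "z": 0, "turn": 0}])

```text
time: 49.9
tool_pos: [0.6114, -0.0089, 0.0805]
tcp_rot: [2.332, 2.105, 0.003]
wrist_force: [-5.2, 2.1, 9.8]
width: 0.073
```

```bash
python3 - <<'E'
from h import *
togo(np.r_[CT,.08],-5.9)
E
```

```text
t 49.90 p [ 0.6114 -0.0089  0.0805] jaw -5.9 q6 0.05 w 0.073 F [-5.2  2.1  9.8] tilt 0.002 | turn 0.0 x -0.0008 y -0.0019 z 0.0005 (after turn)
```

>>> jog_arm(plan=[{"claw": 1, "x": 0, "y": 0, "z": -0.003, "turn": 0}, {"claw": 1, "x": 0, "y": 0, "z": -0.003, "turn": 0}, {"claw": 1, "x": 0, "y": 0, "z": -0.002, "turn": 0}, {"claw": 1, "x": 0, "y": 0, "z": 0, "turn": 0}])

```text
time: 50.4
tool_pos: [0.6107, -0.0089, 0.0833]
tcp_rot: [-2.332, -2.104, -0.001]
wrist_force: [6.9, 2.9, -17.4]
width: 0.074
```

A 17 N upward pull does not lift it, so the stud is locked. I'll relax the pull, let go and retreat.

>>> jog_arm(plan=[{"claw": 1, "x": 0, "y": 0, "z": 0.004, "turn": 0}, {"claw": 0.4, "x": 0, "y": 0, "z": 0, "turn": 0}, {"claw": 0.4, "x": 0, "y": 0, "z": 0, "turn": 0}, {"claw": 0.4, "x": 0, "y": 0, "z": 0, "turn": 0}, {"claw": 0.4, "x": 0, "y": 0, "z": -0.03, "turn": 0}, {"claw": 0.2, "x": 0, "y": 0, "z": -0.04, "turn": 0}, {"claw": 0, "x": 0, "y": 0, "z": -0.05, "turn": 0}, {"claw": 0, "x": 0, "y": 0, "z": -0.04, "turn": 0}, {"claw": 0, "x": 0, "y": 0, "z": 0, "turn": 0}, {"claw": 0, "x": 0, "y": 0, "z": 0, "turn": 0}])

```text
time: 51.65
tool_pos: [0.6104, -0.0096, 0.2427]
tcp_rot: [-2.332, -2.105, 0.0]
wrist_force: [-0.8, -0.0, 0.5]
width: 1.002
```

```bash
python3 - <<'E'
from h import *
bot.read_camera("wrist"); togo(np.r_[CT,.08],-5.9)
c=bot.camera_params("wrist"); im=snap("wrist","w15.png")
# rectify the cover-top plane z=.070 into chassis axes, 2 px/mm, and find the grey cover's extents
def plane(z):
    X,Y=np.meshgrid(np.arange(-110,110,.5),np.arange(-45,45,.5))
    P=np.c_[(CT+np.outer(X.ravel()/1e3,UX)+np.outer(Y.ravel()/1e3,UY)),np.full(X.size,z)]
    q=pix(0,P,c).astype(np.float32).reshape(*X.shape,2); return cv2.remap(im,q[...,0],q[...,1],cv2.INTER_LINEAR)
p=plane(.070).astype(int); 
blue=(p[...,2]-p[...,0]>8)&(p.max(2)>90)   # bluish grey cover
k,l,s,cc=cv2.connectedComponentsWithStats(cv2.morphologyEx(blue.astype(np.uint8),cv2.MORPH_CLOSE,np.ones((9,9)))); i=1+s[1:,4].argmax()
pts=np.argwhere(l==i)[:,::-1].astype(np.float32)*.5+[-110,-45]; print("cover",cv2.minAreaRect(pts.astype(np.float32)))
p=plane(.093).astype(np.uint8)[60:120,180:260]; m=(p.min(2)>205).astype(np.uint8)
k,l,s,cc=cv2.connectedComponentsWithStats(m); i=1+s[1:,4].argmax(); q=(np.argwhere(l==i)[:,::-1]*.5+[-20,-15]).astype(np.float32); print("wing",cv2.minAreaRect(q),len(q))
E
```

```text
t 51.70 p [ 0.6098 -0.0095  0.2416] jaw -5.8 q6 0.05 w 1.002 F [-0.6 -0.1 -0.2] tilt 0.002 | turn 0.1 x -0.0000 y -0.0003 z 0.1616 (after turn)
cover ((0.481658935546875, 1.1379356384277344), (54.37067794799805, 174.26565551757812), 89.63272094726562)
wing ((0.5, 0.0), (8.0, 28.0), 90.0) 856
```

```bash
python3 -c "
from h import *
print(bot.finish_job())"
```

```text
the job is handed in; nothing more can be done
None
```

The job is done and handed in at about 52 s; no verdict was reported. The cover was unlocked and laid on the bench. I then seated all three packs in the pockets at x = +66, +31 and -31 mm, refitted the cover and locked its stud.

**Last checks:**
- **Lock:** an upward pull of about 17 N on the locked stud did not lift it.
- **Cover:** measured in the final picture, it is centred within about 1.2 mm of the seat. It is about 0.4° off the chassis axis and matches its 174 × 54 mm outline at the flush height.
- **Wing:** it lies along the cover's length, which is the locked position.
- **Packs:** each one met the pocket floor at the expected height with a 6–7 N contact. A later picture showed all three square in their pockets and none left on the bench.
- **Mug and meter:** I never touched them.
- **At hand-in:** the gripper was open and 24 cm above the bench, clear of everything.

**Disagreements and limits:**
- Positions measured from the chassis's ends were up to 3 mm off those measured from its pockets, so I used the pockets.
- When the fingers squeezed a pack, the arm shifted about 2 mm; I corrected for this while placing the packs.
- The last check of the cover and wing was by measurement only, because my picture views were used up.

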